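# Sort the honing kit back to its three homes on the carving bench

## Task

The kit left on the side table after honing goes back to its homes on the carving bench: lay both carving tools in the tool rest, one in each bay with the handle in the rail nearer the robot, put the slip stone down in its cradle and stand the oil bottle in its cup on the sharpening board, and put the eraser in the empty square pocket of the pencil tray. Set things down rather than letting them fall, keep the oil bottle upright throughout, and leave the small pale wooden block beside the veiner where it is.

Things in the scene. Friction and masses are not known exactly. Their poses are not given: they have to be found in the camera images.
- gouge: Carving gouge, pale honey-coloured handle, flat on the bare wood of the left table. 21 x 274 x 28 mm. Origin: mid-length on the underside; y runs along it to the steel edge, z up. Handle y -136 to -17, 20 wide, axis 13 above the underside; then ferrule; blade +24 to +137. Mass centre about y -45: grip the handle there. 0.1 kg. Others like it on the right-hand carpet are fixed, not in the job.
- veiner: Carving veiner, dark red-brown handle, flat on the grey felt of the left table (felt top z 6 mm). 20 x 254 x 26 mm. Origin: mid-length on the underside; y runs along it to the steel edge, z up. Handle y -126 to -21, 20 wide, axis 13 above the underside; then ferrule; thin blade +19 to +127. Mass centre about y -45: grip the handle there. About 0.1 kg.
- slip_stone: Slip stone: flat grey honing stone with rounded edges, 30 x 100 x 12 mm, near the front edge of the left table. Origin: centre of its underside; y along its 100 mm length, z up.
- oil_bottle: Small pale yellow oil bottle with a red nozzle, standing near the front edge of the left table. Body 41 mm in diameter, 86 high; 118 high with the nozzle, so grip it at 70 or more to clear the palm. Origin: centre of its underside, z up. About 0.12 kg.
- eraser: White eraser, 22 x 42 x 12 mm, near the front edge of the left table. Origin: centre of its underside; x across its 22 mm width, y along its 42 mm length, z up.
- tool_rest: Tool rest, fixed on the bench: pale board 230 x 110 x 8 mm, two dark notched rails. Origin: underside, middle of the short edge nearest the robot; x along the board away from it, y left, z up. Rails 14 wide at x 30 (handles) and 175 (blades). Bays along x at y +27 and -27; bottoms 18 above the origin, 27 wide, flared to 40 at 35. A tool is home with its origin at x 120, z 16, pointing to +x.
- sharpening_board: Dark board 230 x 100 x 8 mm, fixed on the bench. Origin: underside, middle of the short edge nearest the robot; x along the board away from it, y left, z up. Stone cradle at x 70, y 0: floor 8 above the origin, 116 (x) by 46 (y) inside pale lips 9 high, side lips open 60 mm mid-way for fingers; stone lies along x. Round pale cup at x 178, y 0: inner diameter 58, floor 10, rim 26 above the origin.
- pencil_tray: Green tray 230 x 100 x 18 mm, pencils in a trough along its left side, fixed on the bench. Origin: underside, middle of the short edge nearest the robot; x along the tray away from it, y left, z up. Eraser pocket, near right, grey felt floor: centre x 51, y -14, inside 94 (x) by 64 (y), floor 6 above the origin, walls 15 to 18. The pocket beyond holds a brass sharpener: not for the eraser.
- lime_block: Small pale wooden block 50 x 62 x 45 mm on the grey felt of the left table, a bystander. Origin: centre of its underside, z up.
Mind the look-alikes: they are no part of the job. Several things have the shape of the slip_stone; the one meant has the colours described above.

How it is judged:
By the outcome, as a careful person would: the job done as asked, in the order asked, and still so for the second after the job is handed in, with the robot touching nothing.
It also fails if it takes over 138 s, if anything falls off the work surface, if the arm or the gripper's body presses on something with over 40 N, if the wrist force passes 120 N, or if a joint passes its speed limit or range.

## Robot

A 6-joint arm with a two-finger parallel gripper is mounted at the origin on a cart in front of the work surface, level with it; the furniture and walls round the work are solid. World frame = base frame: x ahead of the robot, y to its left, z up, the work surface at z = 0. Lengths are in m, angles in degrees, forces in N, time in s.
With the tool pointing down it reaches from about 0.4 to 0.825 m from the base axis. Payload 7 kg.
Tool frame: the origin (TCP) lies midway between the tips of the shut fingers; the grasp point (between the pads) lies 19 mm behind it; z points along the fingers, y is the line along which they close (so a half turn about z gives the same grasp; the last joint's range is limited). The gripper opens to 88 mm and grips with 3 to 60 N. Pads are 19 mm wide; open, the fingers measure 130 mm over their backs; the gripper's body (78 mm by 193 mm) begins 47 mm behind the grasp point.
Start: joints at [83.314, 20.546, 0.682, 0, -70.136, -16.507], TCP at [0.266, 0.62, 0.227] pointing down, gripper open.
Joint ranges: [-176.03, 176.03], [-82.01, 121.73], [-58.28, 71.71], [-173.87, 95.51], [-174.79, -0.11], [-173.66, 173.66]. Speed limits (degrees/s): [136.94, 136.94, 172.46, 180, 180, 180].

## Interface

Orientations are given as [roll, pitch, yaw] about the fixed x, y, z axes, in that order (R = Rz(yaw) Ry(pitch) Rx(roll)).
In Python, from plant import ctrl gives the robot as it stands. The module is installed in compiled form; this text tells all that it offers.
- The arm moves only by the tool send_rows, never from a script. Its argument "plan" is a list that holds one entry, the list of rows, each a list of 6 numbers: the shift along the tool's x, y, z in cm, then the turn, a rotation vector about the tool's x, y, z in degrees. A call has 1 to 8 rows; each row is the pose to reach, as a shift and turn from the pose commanded when the call began, along the tool's axes at that moment; what a row does not reach only later rows make up. A row lasts 1/12 s, in which the tool goes at most 41.7 mm and 7.16 degrees, less where a joint would pass 70% of its speed; a pose out of reach is approached as far as the arm can. A call with a gripper value outside its range is refused whole. "fingers" is the opening, from 0 (shut) to 1 (fully open), set as the call begins (left out, the last holds). The fingers move at their own pace and stop on an object; the grip force is fixed at half the most. Time passes only in rows, so rows that repeat a pose let the fingers close. It gives the time, the measured TCP pose, the force, the opening and the grip force at its end, in the units of the state.
- ctrl.get_obs(): the state, without advancing time (a new reading comes with each control period).
- ctrl.snapshot(name): name is "scene" or "top" or "wrist"; returns a dict with "img" (480x640x3 uint8, red, green, blue), "K" (3x3 intrinsics, pixels), "pose" (4x4, takes a point from camera to world coordinates). Camera axes: x right, y down, z forward; pixel columns grow to the right and rows downward; lengths in m; the calibration is good to about 2 mm. A picture is of the moment at which its call begins. There is no depth.
- ctrl.close_job(): hands the job in; it is judged then, once.
The state is a dict: "clock": time; "joint_pos": joint angles; "qvel": joint speeds; "tau": joint torques, N m; "tool_pos": TCP position; "orientation": TCP orientation; "force": force on the tool from outside, world axes, zero at the start; "moment": the same for the moment, N m; "opening": finger opening in m; "gripper_force": force on a finger pad.
Only numpy, scipy, OpenCV 4.12 (cv2) and the standard library are available. Lean on these libraries where they do the work, as an engineer would, in place of code of your own. Each camera call takes 0.05 s, during which the arm holds its last target. There are 200 camera calls.

## Working session

There is one attempt and no reset: what is moved stays moved. The work goes in short steps, Python scripts to look and compute and a tool call to move; the robot and the scene stay as the last step left them, time stands still between calls to the robot, and variables do not carry over. Pictures are saved under pics/ and viewed, at most 14 in all, crops included, and the job is handed in when it is done.

Besides the shell and the picture viewer there is one more tool, called after ">>>" as name(argument=value, ...) on one line, values as JSON. send_rows: Moves the arm, as the interface text tells. Its arguments: {"type":"object","properties":{"plan":{"type":"array","items":{"type":"array","items":{"type":"array","items":{"type":"number"}}}},"fingers":{"type":"number"}},"required":["plan"]}

```bash
mkdir -p pics; ls
cat > h.py <<'E'
import numpy as np,cv2
from plant import ctrl
def snap(n,f):
    s=ctrl.snapshot(n); cv2.imwrite(f'pics/{f}.png',s['img'][:,:,::-1]); np.savez(f'pics/{f}.npz',**s); return s
def load(f): return np.load(f'pics/{f}.npz')
def ray(s,u,v):
    d=np.linalg.solve(s['K'],[u,v,1.]); P=s['pose']; return P[:3,3],P[:3,:3]@d
def onz(s,u,v,z):
    o,d=ray(s,u,v); return o+d*(z-o[2])/d[2]
def proj(s,p):
    P=s['pose']; c=P[:3,:3].T@(np.array(p)-P[:3,3]); q=s['K']@c; return q[:2]/q[2]
def tri(obs):
    A=np.zeros((3,3));b=np.zeros(3)
    for s,u,v in obs:
        o,d=ray(s,u,v); d=d/np.linalg.norm(d); M=np.eye(3)-np.outer(d,d); A+=M;b+=M@o
    return np.linalg.solve(A,b)
E
python3 - <<'E'
from h import *
print(ctrl.get_obs())
for n in ['scene','top','wrist']:
    s=snap(n,n+'0'); print(n,s['K'].tolist(),s['pose'].round(3).tolist())
E
```

```text
pics
{'clock': 0.0, 'joint_pos': array([ 8.33131519e+01,  2.05919608e+01,  6.32073125e-01, -2.16645405e-02,
       -7.01373257e+01, -1.65070413e+01]), 'qvel': array([ 0.12523267, -0.09128503, -0.05401322,  0.05355501, -0.00408853,
       -0.01319604]), 'tau': array([ 2.06682082e-03, -5.82715774e+01,  2.93042654e+01,  6.99708447e+00,
        6.80234531e-03, -1.40121192e-04]), 'tool_pos': array([0.26566236, 0.61995802, 0.225599  ]), 'orientation': array([ 1.79901006e+02, -8.09800648e-03, -2.32012606e+01]), 'force': array([0.81070522, 0.14082099, 0.16896077]), 'moment': array([-0.02169881, -0.01460247,  0.00340294]), 'gripper_force': 0.0, 'opening': 0.08735414578889318}
scene [[473.8277112962892, 0.0, 324.8991190658242], [0.0, 473.8277112962892, 239.96279363176356], [0.0, 0.0, 1.0]] [[-0.458, -0.633, 0.624, -0.385], [-0.889, 0.323, -0.324, 0.635], [0.004, -0.703, -0.711, 1.105], [0.0, 0.0, 0.0, 1.0]]
top [[585.7250061174869, 0.0, 321.970670617406], [0.0, 585.7250061174869, 233.46936108095647], [0.0, 0.0, 1.0]] [[0.033, -0.975, 0.22, 0.18], [-0.999, -0.034, 0.002, 0.137], [0.006, -0.22, -0.976, 1.674], [0.0, 0.0, 0.0, 1.0]]
wrist [[400.81870486894616, 0.0, 323.46079583056115], [0.0, 400.81870486894616, 240.714494465567], [0.0, 0.0, 1.0]] [[-0.394, -0.881, -0.261, 0.335], [-0.919, 0.378, 0.111, 0.59], [0.0, 0.283, -0.959, 0.384], [0.0, 0.0, 0.0, 1.0]]
```

View pics/scene0.png

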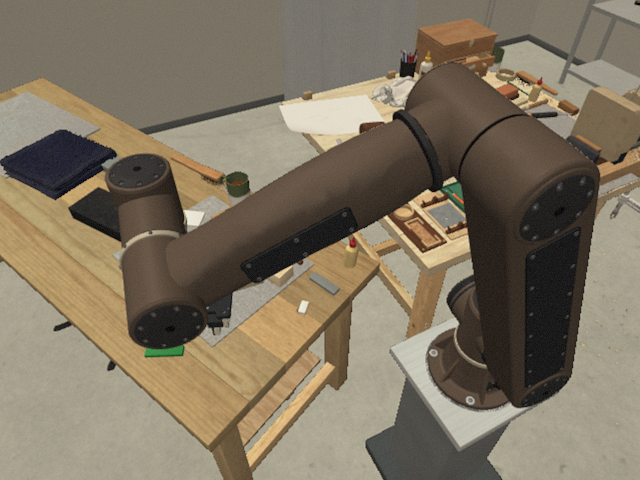

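View pics/top0.png

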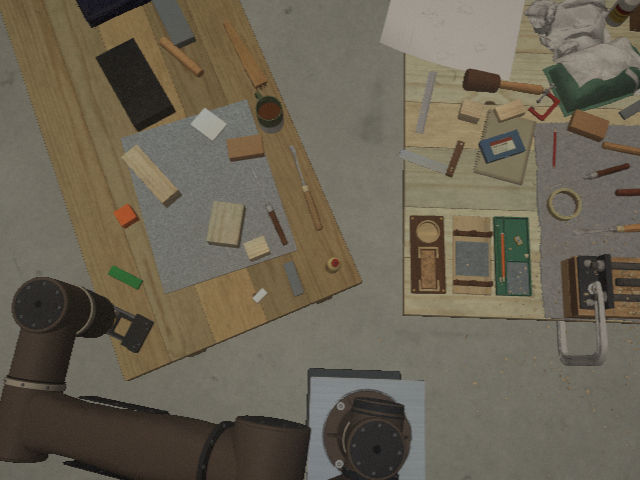

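View pics/wrist0.png

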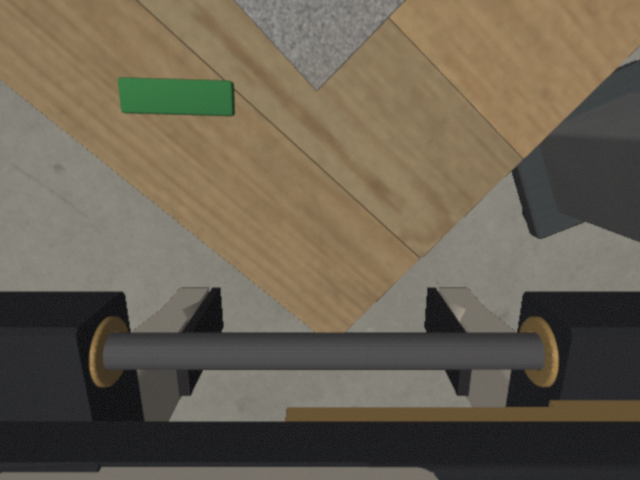

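The scene view shows both tables: the bottle at (351,253), stone at (323,283) and eraser at (303,307). In the top view:
- **Left table:** gouge (292,146)-(321,229), veiner handle (270,207)-(285,244), lime block (257,247), stone (293,278), eraser (260,296), bottle (333,265).
- **Bench:** board (428,254), rest (472,255), tray (512,256).

The wrist view shows only the table corner and a green block at (176,97), so I'll measure roughly from the top view first.

Run:
```python
from h import *
s=load('top0')
for n,u,v,z in [('gouge tip',292,146,.01),('gouge hstart',305,183,.013),('gouge end',321,229,.013),('ven h0',270,207,.019),('ven end',285,244,.019),('lime',257,247,.05),('stone',293,278,.012),('eraser',260,296,.012),('bottle nozzle',333,263,.118),('board near',428,293,.008),('board far',428,216,.008),('rest near',472,294,.008),('rest far',472,217,.008),('tray near',513,295,.018),('tray far',512,218,.018)]:
    print(n,onz(s,u,v,z).round(3))
w=load('wrist0'); o=ctrl.get_obs()
from scipy.spatial.transform import Rotation as R
T=R.from_euler('xyz',o['orientation'],degrees=True).as_matrix()
print('cam in tool',(T.T@(w['pose'][:3,3]-o['tool_pos'])).round(4)); print((T.T@w['pose'][:3,:3]).round(3)); print(T.round(3))
t=cv2.resize(s['img'][130:310,190:350],None,fx=3.3,fy=3.3,interpolation=cv2.INTER_CUBIC)
cv2.imwrite('pics/c1.png',t[:,:,::-1])
```

```text
gouge tip [0.821 0.239 0.01 ]
gouge hstart [0.705 0.195 0.013]
gouge end [0.567 0.143 0.013]
ven h0 [0.626 0.294 0.019]
ven end [0.517 0.245 0.019]
lime [0.5   0.322 0.05 ]
stone [0.42  0.218 0.012]
eraser [0.366 0.31  0.012]
bottle nozzle [0.449 0.107 0.118]
board near [ 0.391 -0.168  0.008]
board far [ 0.618 -0.17   0.008]
rest near [ 0.392 -0.294  0.008]
rest far [ 0.619 -0.299  0.008]
tray near [ 0.392 -0.407  0.018]
tray far [ 0.618 -0.413  0.018]
cam in tool [ 0.076   0.0007 -0.1584]
[[-0.001 -0.959 -0.284]
 [ 1.    -0.    -0.001]
 [ 0.001 -0.284  0.959]]
[[ 0.919 -0.394 -0.   ]
 [-0.394 -0.919 -0.001]
 [ 0.     0.001 -1.   ]]
```

View pics/c1.png

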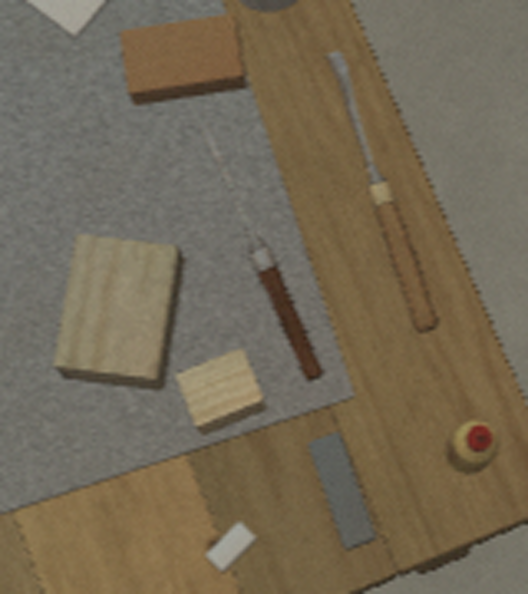

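The crop shows the gouge lying from (340,60) to (425,325), the veiner from its thin blade near (205,125) to its handle end at (313,375), and the lime block at (220,388). The stone is at (342,490), the eraser at (231,546) and the bottle nozzle at (479,438). Next I'll view the left table from the wrist.

>>> send_rows(plan=[[[4,4,-0.6,0,0,0],[7,7.5,-1.2,0,0,0],[10,10.5,-1.8,0,0,0],[12.5,13.3,-2.2,0,0,0],[15,16,-2.5,0,0,0]]], fingers=1)

```text
clock: 0.57
tool_pos: [0.3368, 0.4241, 0.2505]
orientation: [180.0, -0.0, -23.2]
force: [0.5, -0.0, 0.6]
opening: 0.0879
gripper_force: 0.0
```

>>> send_rows(plan=[[[2.5,2.7,-0.5,0,0,-7],[5,5.3,-1,0,0,-14],[7.5,8,-1.5,0,0,-21],[10,10.6,-2,0,0,-28],[12.5,13.3,-2.5,0,0,-35],[14.5,15.5,-2.8,0,0,-41],[15.7,16.5,-2.8,0,0,-44],[15.7,16.5,-2.8,0,0,-44]]])

```text
clock: 1.23
tool_pos: [0.4165, 0.2099, 0.2788]
orientation: [-180.0, -0.0, 20.8]
force: [0.5, 0.5, -0.9]
opening: 0.0876
gripper_force: 0.0
```

Run:
```python
from h import *
s=snap('wrist','w1'); o=ctrl.get_obs(); print(o['clock'],o['joint_pos'].round(1),o['tool_pos'],o['orientation'])
```

```text
1.2833 [ 51.2  -1.5 -19.5  -0.  -71.9  59.5] [0.41618918 0.21110357 0.27857019] [-1.79980907e+02 -1.70823653e-02  2.06600458e+01]
```

View pics/w1.png

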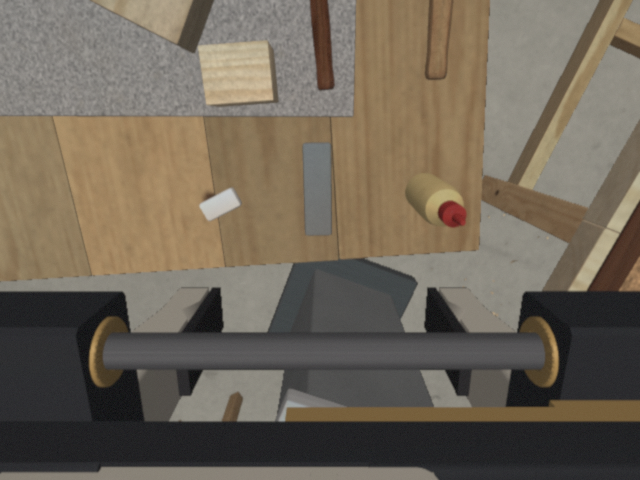

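w1 shows the stone at (317,188), eraser (220,204), bottle (436,200) with red nozzle (453,214), lime block (238,72), and the veiner handle end (325,85) and gouge handle end (437,75). I need a second view further forward.

>>> send_rows(plan=[[[4,0,0,0,0,0],[8,0,0,0,0,0],[12,0,0,0,0,0],[15,0,0,0,0,0],[16,0,0,0,0,0],[16,0,0,0,0,0]]])

```text
clock: 1.78
tool_pos: [0.5668, 0.2707, 0.276]
orientation: [179.9, 0.2, 20.7]
force: [-0.1, 0.2, 0.6]
opening: 0.0871
gripper_force: 0.0
```

Run:
```python
from h import *
s=snap('wrist','w2'); o=ctrl.get_obs(); print(o['clock'],o['joint_pos'].round(1),o['tool_pos'],o['orientation'])
```

```text
1.8333 [ 43.3  14.6  -1.2  -0.  -74.4  67.4] [0.56554518 0.27009781 0.27659492] [1.79953887e+02 1.55373022e-01 2.07487490e+01]
```

View pics/w2.png

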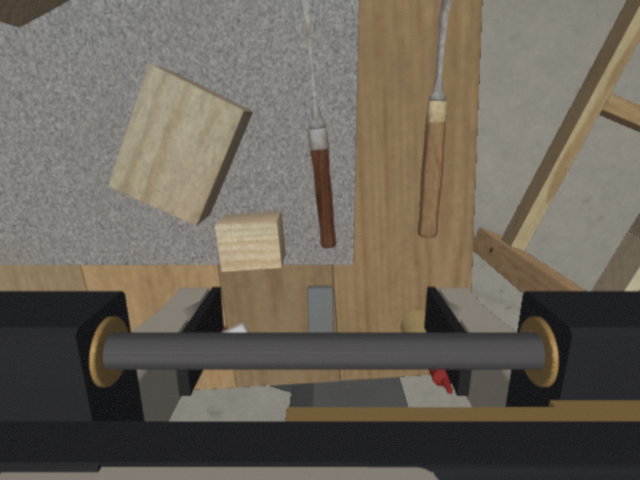

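w2 shows the gouge from its handle end (428,236) to ferrule top (438,99), with the blade above. The veiner runs from handle end (328,246) to ferrule (318,127), and the lime block is at (250,242). I'll mask the handles next and triangulate.

```bash
cat >> h.py <<'E'
def blob(s,mask,roi):
    m=np.zeros(mask.shape,np.uint8); u0,u1,v0,v1=roi; m[v0:v1,u0:u1]=mask[v0:v1,u0:u1]
    m=cv2.morphologyEx(m,cv2.MORPH_OPEN,np.ones((2,2),np.uint8))
    cs,_=cv2.findContours(m,cv2.RETR_EXTERNAL,cv2.CHAIN_APPROX_NONE); c=max(cs,key=cv2.contourArea)
    return c[:,0,:],cv2.minAreaRect(c),cv2.contourArea(c)
def hsv(s): return cv2.cvtColor(np.ascontiguousarray(s['img']),cv2.COLOR_RGB2HSV).astype(int)
E
python3 - <<'E'
from h import *
w1,w2=load('w1'),load('w2')
for s,pts in [(w2,[(434,180),(431,220),(460,180),(400,180),(437,110),(322,200),(250,230)]),(w1,[(439,40),(460,40),(420,40),(317,188),(220,204),(436,195)])]:
    H=hsv(s)
    for u,v in pts: print((u,v),H[v-2:v+3,u-2:u+3].reshape(-1,3).mean(0).round(),end=' ')
    print()
H=hsv(w2)
def rowprof(v,u0,u1): print(v,[tuple(H[v,u]) for u in range(u0,u1,2)])
rowprof(160,418,456)
m=((H[:,:,0]<12)|(H[:,:,0]>170))&(H[:,:,1]>100)
c,r,a=blob(w2,m.astype(np.uint8),(290,350,100,260)); print('ven w2',r,a, [c[:,1].min(),c[:,1].max()])
print('row-centres',[(v,c[c[:,1]==v,0].min(),c[c[:,1]==v,0].max()) for v in range(int(c[:,1].min()),int(c[:,1].max()),12)])
E
```

```text
(434, 180) [ 16. 103. 133.] (431, 220) [ 16. 103. 136.] (460, 180) [ 18.  97. 136.] (400, 180) [ 18.  97. 133.] (437, 110) [ 21.  67. 174.] (322, 200) [ 11. 138.  78.] (250, 230) [ 21.  55. 179.] 
(439, 40) [ 16. 104. 136.] (460, 40) [ 17. 101. 140.] (420, 40) [ 17.  97. 143.] (317, 188) [ 76.   5. 116.] (220, 204) [ 23.   7. 195.] (436, 195) [ 23.  89. 184.] 
160 [(np.int64(17), np.int64(96), np.int64(135)), (np.int64(17), np.int64(97), np.int64(137)), (np.int64(17), np.int64(102), np.int64(103)), (np.int64(13), np.int64(108), np.int64(85)), (np.int64(14), np.int64(111), np.int64(115)), (np.int64(15), np.int64(107), np.int64(131)), (np.int64(16), np.int64(107), np.int64(133)), (np.int64(17), np.int64(103), np.int64(136)), (np.int64(18), np.int64(102), np.int64(133)), (np.int64(16), np.int64(111), np.int64(122)), (np.int64(15), np.int64(109), np.int64(126)), (np.int64(15), np.int64(108), np.int64(134)), (np.int64(14), np.int64(105), np.int64(107)), (np.int64(17), np.int64(105), np.int64(126)), (np.int64(16), np.int64(103), np.int64(131)), (np.int64(17), np.int64(100), np.int64(133)), (np.int64(17), np.int64(99), np.int64(131)), (np.int64(17), np.int64(100), np.int64(133)), (np.int64(17), np.int64(100), np.int64(133))]
ven w2 ((323.8093566894531, 199.30039978027344), (96.41370391845703, 16.190641403198242), 85.3466567993164) 1217.0 [np.int32(151), np.int32(247)]
row-centres [(151, np.int32(323), np.int32(328)), (163, np.int32(314), np.int32(328)), (175, np.int32(316), np.int32(329)), (187, np.int32(317), np.int32(330)), (199, np.int32(319), np.int32(331)), (211, np.int32(320), np.int32(332)), (223, np.int32(321), np.int32(333)), (235, np.int32(322), np.int32(334))]
```

Run:
```python
from h import *
w1,w2,t=load('w1'),load('w2'),load('top0')
H=hsv(w2)
m=(H[:,:,2]>150)&(H[:,:,1]>50)
c,r,a=blob(w2,m.astype(np.uint8),(420,455,90,135)); print('ferrule',r,a,c[:,1].min(),c[:,1].max())
# gouge dark outline by rows (V dip)
for s,rows in [(w2,range(135,232,12)),(w1,range(8,72,12))]:
    V=cv2.GaussianBlur(hsv(s)[:,:,2].astype(np.float32),(1,5),0)
    for v in rows:
        u0=434 if s is w2 else 438
        L=u0-16+np.argmin(V[v,u0-16:u0-2]); R=u0+2+np.argmin(V[v,u0+2:u0+16]); print((v,L,R),end=' ')
    print()
for n,s,u in [('w1',w1,437),('w2',w2,429)]:
    V=hsv(s)[:,:,2]; v0=60 if n=='w1' else 222
    print(n,[int(V[v,u-3:u+4].mean()) for v in range(v0,v0+30)],'from',v0)
def mred(s): 
    H=hsv(s); return (((H[:,:,0]<14)|(H[:,:,0]>170))&(H[:,:,1]>100)&(H[:,:,2]<115)).astype(np.uint8)
for n,s,roi in [('w1',w1,(295,345,0,110)),('w2',w2,(290,350,100,265))]:
    c,r,a=blob(s,mred(s),roi); v=c[:,1].max(); print(n,'ven end v',v,'u',c[c[:,1]>v-4,0].mean(), r)
    print([(v,(c[c[:,1]==v,0].min()+c[c[:,1]==v,0].max())/2) for v in range(int(c[:,1].min())+8,int(c[:,1].max())-4,12)])
```

```text
ferrule ((438.5, 112.0), (20.0, 15.0), 90.0) 265.5 102 122
(135, np.int64(426), np.int64(444)) (147, np.int64(425), np.int64(443)) (159, np.int64(424), np.int64(442)) (171, np.int64(422), np.int64(442)) (183, np.int64(422), np.int64(440)) (195, np.int64(421), np.int64(439)) (207, np.int64(421), np.int64(438)) (219, np.int64(420), np.int64(437)) (231, np.int64(419), np.int64(436)) 
(8, np.int64(430), np.int64(451)) (20, np.int64(429), np.int64(450)) (32, np.int64(429), np.int64(449)) (44, np.int64(428), np.int64(447)) (56, np.int64(428), np.int64(446)) (68, np.int64(426), np.int64(446)) 
w1 [139, 137, 136, 135, 134, 134, 134, 134, 133, 133, 133, 133, 132, 128, 125, 122, 115, 103, 88, 100, 127, 139, 141, 141, 140, 139, 139, 139, 139, 140] from 60
w2 [135, 134, 132, 131, 129, 128, 128, 127, 127, 127, 126, 126, 124, 121, 116, 117, 127, 132, 133, 133, 134, 133, 134, 132, 132, 131, 131, 131, 132, 131] from 222
w1 ven end v 89 u 325.72222222222223 ((322.7176208496094, 44.32941818237305), (90.04170227050781, 16.259660720825195), 85.60128784179688)
[(8, np.float64(319.5)), (20, np.float64(321.0)), (32, np.float64(321.5)), (44, np.float64(323.0)), (56, np.float64(324.0)), (68, np.float64(325.0)), (80, np.float64(326.0))]
w2 ven end v 247 u 329.0 ((323.8093566894531, 199.30039978027344), (96.41370391845703, 16.190641403198242), 85.3466567993164)
[(159, np.float64(320.5)), (171, np.float64(322.0)), (183, np.float64(323.5)), (195, np.float64(324.5)), (207, np.float64(325.5)), (219, np.float64(327.0)), (231, np.float64(328.0))]
```

Run:
```python
from h import *
w1,w2,t=load('w1'),load('w2'),load('top0')
print('end tri gouge',tri([(w1,436.5,77.5),(w2,428,236.5)]).round(4),'ven',tri([(w1,326,89),(w2,329,247)]).round(4))
for n,z,pts,e,ye in [('gouge',.013,[(v,(L+R)/2) for v,L,R in [(135,426,444),(147,425,443),(159,424,442),(183,422,440),(195,421,439),(207,421,438),(219,420,437),(231,419,436)]],(428,236.5),-.136),
  ('ven',.019,[(159,320.5),(171,322),(183,323.5),(195,324.5),(207,325.5),(219,327),(231,328)],(329,247),-.126)]:
    P=np.array([onz(w2,u,v,z)[:2] for v,u in pts]); c=P.mean(0); d=np.linalg.svd(P-c)[2][0]; d*=np.sign(d[0])
    E=onz(w2,*e,z)[:2]; E=c+d*((E-c)@d); 
    print(n,'yaw',np.degrees(np.arctan2(d[1],d[0])).round(2),'end',E.round(4),'grip(-45)',(E+d*(-.045-ye)).round(4),'origin',(E-d*ye).round(4))
    J=(438,122) if n=='gouge' else (319,149)
    print('  handle len',np.linalg.norm(onz(w2,*J,z)[:2]-E).round(4), 'resid',np.abs((P-c)@[-d[1],d[0]]).max().round(4))
    print('  in top', proj(t,[*E,z]), 'in w1',proj(w1,[*E,z]))
```

```text
end tri gouge [0.566  0.149  0.0159] ven [0.5176 0.2459 0.019 ]
gouge yaw 20.68 end [0.5651 0.149 ] grip(-45) [0.6502 0.1811] origin [0.6923 0.197 ]
  handle len 0.1201 resid 0.0003
  in top [319.00202224 229.43131988] in w1 [435.20879895  78.73714525]
ven yaw 26.54 end [0.5181 0.245 ] grip(-45) [0.5905 0.2812] origin [0.6308 0.3013]
  handle len 0.1045 resid 0.0003
  in top [285.16470063 243.71298316] in w1 [327.27115249  88.88126442]
```

>>> send_rows(plan=[[[-2,2.8,0,0,0,0],[-4.2,6,0,0,0,0],[-6.4,9,0,0,0,0],[-8.6,12,0,0,0,0],[-10.8,15,0,0,0,0],[-12.9,18,0,0,0,0],[-15,21,0,0,0,0]]])

```text
clock: 2.42
tool_pos: [0.4977, 0.0186, 0.279]
orientation: [-180.0, -0.1, 20.8]
force: [1.1, -0.6, 0.3]
opening: 0.0875
gripper_force: 0.0
```

>>> send_rows(plan=[[[-2.3,3.3,0,0,0,3],[-4.6,6.5,0,0,0,6],[-6.9,9.8,0,0,0,9],[-9.2,13,0,0,0,12],[-11.5,16.3,0,0,0,15],[-13.8,19.5,0,0,0,18],[-16.1,22.8,0,0,0,20],[-18,25.4,0,0,0,20.7]]])

```text
clock: 3.08
tool_pos: [0.42, -0.2828, 0.2791]
orientation: [180.0, -0.1, -0.0]
force: [1.1, -1.2, 0.4]
opening: 0.0876
gripper_force: 0.0
```

>>> send_rows(plan=[[[0,0,0,0,0,0],[0,0,0,0,0,0]]])

```text
clock: 3.25
tool_pos: [0.4203, -0.2822, 0.2785]
orientation: [-180.0, -0.0, -0.1]
force: [0.7, 0.6, -0.6]
opening: 0.0878
gripper_force: 0.0
```

Run:
```python
from h import *
s=snap('wrist','b1'); o=ctrl.get_obs(); print(o['clock'],o['joint_pos'].round(1),o['tool_pos'],o['orientation'])
```

```text
3.3 [-11.5   2.6 -15.4  -0.  -72.  101.5] [ 0.42084953 -0.28132751  0.27857696] [-1.79985212e+02 -2.86588798e-02  1.66334212e-02]
```

View pics/b1.png

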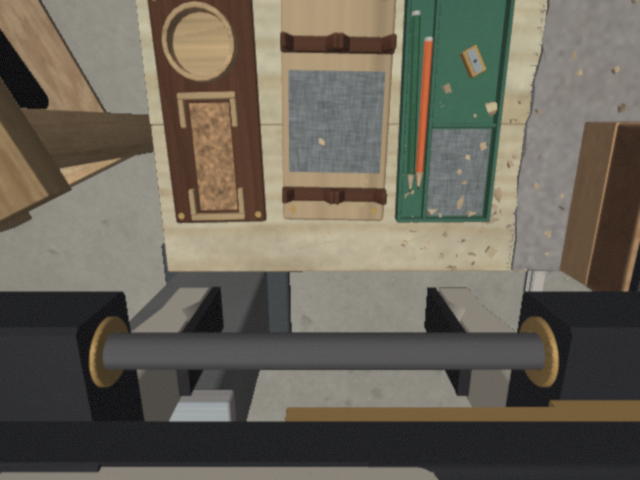

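b1 shows the sharpening board with the cup ring (198,41) and cradle (213,153). The rest has rails at (336,42) and (336,196). The tray's eraser pocket is at (459,173), with the sharpener beyond at (473,61). I'll take a second view on the way back.

>>> send_rows(plan=[[[1.4,-3.3,0,0,0,0],[2.8,-6.6,0,0,0,0],[4.2,-10,0,0,0,0],[5,-12,0,0,0,0],[5,-12,0,0,0,0],[5,-12,0,0,0,0]]])

```text
clock: 3.8
tool_pos: [0.4718, -0.1589, 0.2787]
orientation: [-180.0, -0.0, 0.4]
force: [0.3, 0.1, 0.1]
opening: 0.088
gripper_force: 0.0
```

Run:
```python
from h import *
s=snap('wrist','b2'); o=ctrl.get_obs(); print(o['clock'],o['tool_pos'],o['orientation'])
b=np.vstack([load('b1')['img'][:250,140:540],s['img'][:290,240:640]])
cv2.imwrite('pics/c2.png',cv2.resize(b,None,fx=1.1,fy=1.1)[:,:,::-1])
```

```text
3.85 [ 0.47151325 -0.15986151  0.27868005] [-1.79991899e+02 -3.05404818e-02  2.95953094e-01]
```

View pics/c2.png

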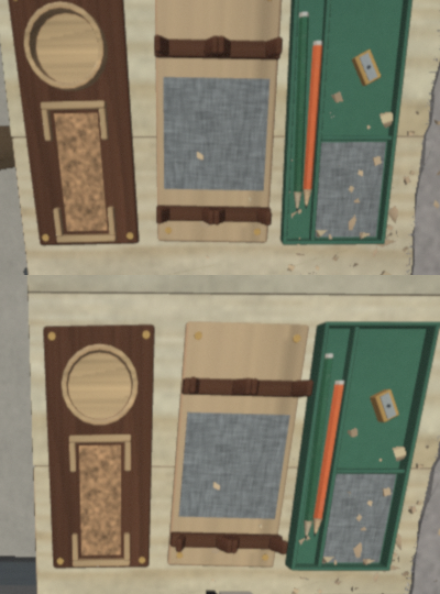

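The crop pair confirms both views. b2 (lower half) shows the complete dark board, the rails at crop (246,387) and (228,543), and the pocket at crop (362,517).

Run:
```python
from h import *
b1,b2,t=load('b1'),load('b2'),load('top0')
C={}
for n,s in [('b1',b1),('b2',b2)]:
    H=hsv(s); h,sa,v=H[:,:,0],H[:,:,1],H[:,:,2]
    dark=((v<95)&(sa>70)&((h<20)|(h>170))).astype(np.uint8)
    green=((h>60)&(h<95)&(sa>90)).astype(np.uint8)
    pale=((v>135)&(h>12)&(h<30)&(sa>40)).astype(np.uint8)
    cork=((h>5)&(h<25)&(sa>90)&(v>100)).astype(np.uint8)
    grey=((sa<40)&(v<150)&(v>80)).astype(np.uint8)
    du=0 if n=='b1' else 0
    R={'b1':{'railfar':(278,400,28,60),'railnear':(278,392,182,208),'cork':(180,245,90,220),'feltpocket':(426,494,124,222),'feltrest':(283,390,64,180),'green':(390,515,0,226),'ring':(158,238,0,88)},
       'b2':{'railfar':(398,526,88,114),'railnear':(390,505,230,258),'cork':(305,360,150,258),'feltpocket':(536,600,170,270),'feltrest':(398,510,120,225),'green':(495,640,36,268),'ring':(290,372,55,142),'board':(275,388,40,268)}}[n]
    for k,roi in R.items():
        m={'r':dark,'c':cork,'f':grey,'g':green,'b':dark}[k[0]] if k!='ring' else pale
        c,r,a=blob(s,m,roi)
        (cx,cy),wh,an=r; C[n,k]=(cx,cy)
        print(n,k,np.round((cx,cy),1),np.round(wh,1),round(an,1),a)
        if k in('board','green'): print('   corners',cv2.approxPolyDP(cv2.convexHull(c),6,True)[:,0].tolist())
        if k=='ring': print('   ell',np.round(cv2.fitEllipse(cv2.convexHull(c))[0],1),np.round(cv2.fitEllipse(cv2.convexHull(c))[1],1)); C[n,k]=cv2.fitEllipse(cv2.convexHull(c))[0]
for k in ['railfar','railnear','cork','feltpocket','feltrest','ring']:
    print(k,'tri',tri([(b1,*C['b1',k]),(b2,*C['b2',k])]).round(4))
```

```text
b1 railfar [338.9  44.2] [114.2  18.6] 1.1 1763.0
b1 railnear [335.  196.4] [102.3  15.3] 1.1 1237.5
b1 cork [212.3 159.1] [126.4  57.4] 85.5 4525.5
b1 feltpocket [459.1 172.3] [58.4 88.5] 3.8 4663.0
b1 feltrest [336.7 122.2] [ 95.3 101.4] 1.1 9290.0
b1 green [468.3  63.3] [ 65.7 132.5] 4.8 7426.0
   corners [[506, 0], [496, 125], [435, 127], [443, 0]]
b1 ring [198.5  41.5] [77. 71.] 90.0 4309.5
   ell [198.5  41.7] [70.3 79.7]
b2 railfar [465.9 103.1] [118.   14.5] 1.1 1460.0
b2 railnear [448.9 244. ] [106.2  16.1] 1.3 1281.0
b2 cork [331.5 205.5] [101.  39.] 90.0 3753.0
b2 feltpocket [567.1 221. ] [53.5 87.4] 9.2 4033.0
b2 feltrest [453.5 174. ] [96.7 94.9] 1.7 8351.5
b2 green [585.1 112.6] [ 61.8 136.1] 10.3 7084.0
   corners [[627, 51], [603, 175], [548, 175], [566, 53]]
b2 ring [331. 100.] [72. 68.] 90.0 3868.5
   ell [331.2 100.1] [68.8 73.2]
b2 board [332.  156.4] [218.3  99.2] 89.2 13926.5
   corners [[378, 47], [375, 263], [292, 266], [281, 50]]
railfar tri [ 0.5664 -0.2968  0.025 ]
railnear tri [ 0.4225 -0.2941  0.024 ]
cork tri [ 0.4609 -0.167   0.0134]
feltpocket tri [ 0.4455 -0.4257  0.0096]
feltrest tri [ 0.4964 -0.2956  0.0121]
ring tri [ 0.5685 -0.1658  0.0263]
```

Run:
```python
from h import *
b1,b2=load('b1'),load('b2')
P=[onz(b2,u,v,.008).round(4)[:2] for u,v in [[378, 47], [375, 263], [292, 266], [281, 50]]]; print(P, 'mid near',(P[1]+P[2])/2,'far',(P[0]+P[3])/2)
print('cork b2',onz(b2,331.5,205.5,.008).round(4))
for s in (b1,b2): print([onz(s,u,v,.018).round(4)[:2].tolist() for u,v in ([[506, 0], [496, 125], [435, 127], [443, 0]] if s is b1 else [[627, 51], [603, 175], [548, 175], [566, 53]])])
print('pocket',onz(b1,459.1,172.3,.006).round(4),onz(b2,567.1,221,.006).round(4))
```

```text
[array([ 0.6187, -0.2112]), array([ 0.395 , -0.2177]), array([ 0.3908, -0.1234]), array([ 0.6154, -0.1163])] mid near [ 0.3929  -0.17055] far [ 0.61705 -0.16375]
cork b2 [ 0.461  -0.1676  0.008 ]
[[0.6045, -0.4514], [0.4933, -0.4554], [0.4915, -0.3943], [0.6046, -0.3931]]
[[0.6149, -0.4482], [0.497, -0.4492], [0.4966, -0.392], [0.6128, -0.3902]]
pocket [ 0.4448 -0.4268  0.006 ] [ 0.4448 -0.4281  0.006 ]
```

>>> send_rows(plan=[[[1,-2,0,0,0,0],[2.8,-5.6,0,0,0,0],[4.6,-9.2,0,0,0,0],[6.4,-12.8,0,0,0,0],[8,-16,0,0,0,0]]])

```text
clock: 4.27
tool_pos: [0.5515, 0.0002, 0.2788]
orientation: [-180.0, -0.0, 0.1]
force: [1.1, -1.1, 0.3]
opening: 0.0879
gripper_force: 0.0
```

>>> send_rows(plan=[[[1.7,-3.2,0,0,0,-4],[3.4,-6.4,0,0,0,-8],[5.1,-9.6,2,0,0,-12],[6.8,-12.8,5,0,0,-16],[8.4,-15.8,7,0,0,-19],[9.5,-17.6,9,0,0,-20.7],[9.8,-18.1,10,0,0,-20.7],[9.8,-18.1,10,0,0,-20.7]]])

```text
clock: 4.93
tool_pos: [0.6477, 0.1802, 0.1744]
orientation: [180.0, 0.3, 20.8]
force: [-0.2, 0.4, 0.4]
opening: 0.0878
gripper_force: 0.0
```

>>> send_rows(plan=[[[0,0,0,0,0,0],[0,0,0,0,0,0]]])

```text
clock: 5.1
tool_pos: [0.6491, 0.1789, 0.18]
orientation: [180.0, -0.1, 20.8]
force: [0.4, -0.1, 0.1]
opening: 0.088
gripper_force: 0.0
```

```bash
cat >> h.py <<'E'
from scipy.spatial.transform import Rotation as R
def to(x,y,z,yaw):
    o=ctrl.get_obs(); T=R.from_euler('xyz',o['orientation'],degrees=True).as_matrix()
    d=T.T@(np.array([x,y,z])-o['tool_pos']); w=T.T@R.from_euler('xyz',[180,0,yaw],degrees=True).as_matrix()
    print(round(o['clock'],2),'at',o['tool_pos'].round(4),o['orientation'].round(2),'shift cm',(d*100).round(2),'turn',np.degrees(R.from_matrix(w).as_rotvec()).round(2),'open',o['opening'].round(4))
E
python3 -c "
from h import *
to(.6502,.1811,.005,20.7)"
```

```text
Traceback (most recent call last):
  File "h.py", line 27, in to
    print(round(o['clock'],2),'at',o['tool_pos'].round(4),o['orientation'].round(2),'shift cm',(d*100).round(2),'turn',np.degrees(R.from_matrix(w).as_rotvec()).round(2),'open',o['opening'].round(4))
                                                                                                                                                                                ^^^^^^^^^^^^^^^^^^
AttributeError: 'float' object has no attribute 'round'
```

>>> send_rows(plan=[[[0.1,-0.1,3.5,0,0,0],[0.1,-0.1,7,0,0,0],[0.1,-0.1,10.5,0,0,0],[0.1,-0.1,13.5,0,0,0],[0.1,-0.1,15.5,0,0,0],[0.1,-0.1,16.7,0,0,0],[0.1,-0.1,17.3,0,0,0],[0.1,-0.1,17.3,0,0,0]]])

```text
clock: 5.77
tool_pos: [0.6497, 0.1806, 0.0058]
orientation: [180.0, -0.0, 20.8]
force: [-0.1, -0.1, 0.3]
opening: 0.0872
gripper_force: 0.0
```

>>> send_rows(plan=[[[0,0,0,0,0,0],[0,0,0,0,0,0],[0,0,0,0,0,0],[0,0,0,0,0,0],[0,0,0,0,0,0],[0,0,0,0,0,0],[0,0,0,0,0,0],[0,0,0,0,0,0]]], fingers=0)

```text
clock: 6.43
tool_pos: [0.6495, 0.1811, 0.0054]
orientation: [180.0, 0.0, 20.8]
force: [-0.0, 0.2, 0.9]
opening: 0.04
gripper_force: 0.0
```

```bash
sed -i "s/o\['opening'\].round(4)/round(o['opening'],4),'f',o['force'].round(1),'g',o['gripper_force']/" h.py
python3 -c "
from h import *
to(.6502,.1811,.005,20.7)"
```

```text
6.43 at [0.6495 0.1811 0.0054] [180.     0.    20.81] shift cm [0.06 0.03 0.04] turn [0.   0.   0.11] open 0.04 f [-0.   0.2  0.9] g 0.0
```

>>> send_rows(plan=[[[0,0,0,0,0,0],[0,0,0,0,0,0],[0,0,0,0,0,0],[0,0,0,0,0,0],[0,0,0,0,0,0],[0,0,0,0,0,0]]], fingers=0)

```text
clock: 6.93
tool_pos: [0.6494, 0.181, 0.0053]
orientation: [180.0, 0.0, 20.8]
force: [0.1, -0.7, -1.1]
opening: 0.0195
gripper_force: 30.0
```

>>> send_rows(plan=[[[0,0,-0.5,0,0,0],[0,0,-1.5,0,0,0],[0,0,-3.5,0,0,0],[0,0,-6,0,0,0],[0,0,-8.5,0,0,0],[0,0,-11,0,0,0],[0,0,-12.5,0,0,0],[0,0,-13,0,0,0]]])

```text
clock: 7.6
tool_pos: [0.6512, 0.1817, 0.1401]
orientation: [-180.0, -0.3, 20.8]
force: [0.0, 0.5, 0.1]
opening: 0.0194
gripper_force: 30.0
```

```bash
python3 -c "
from h import *
to(.468,-.268,.135,-1)"
```

```text
7.6 at [0.6512 0.1817 0.1401] [-179.98   -0.34   20.83] shift cm [-33.12  35.52   0.29] turn [-0.09 -0.34 21.83] open 0.0194 f [0.  0.5 0.1] g 29.99567337334156
```

>>> send_rows(plan=[[[-1,1.2,0,0,0,0],[-3,3.5,0,0,0,0],[-5.3,6.1,0,0,0,0],[-7.6,8.8,0,0,0,0],[-9.9,11.4,0,0,0,0],[-12.2,14.1,0,0,0,0],[-14.5,16.7,0,0,0,0],[-16.8,19.4,0,0,0,0]]])

```text
clock: 8.27
tool_pos: [0.5595, -0.0617, 0.1347]
orientation: [-180.0, 0.1, 20.8]
force: [0.3, -0.5, -0.9]
opening: 0.0195
gripper_force: 30.0
```

>>> send_rows(plan=[[[-2.3,2.6,0,0,0,3],[-4.6,5.3,0,0,0,6],[-6.9,8,0,0,0,9],[-9.2,10.6,0,0,0,12],[-11.5,13.3,0,0,0,15],[-13.8,16,0,0,0,18],[-16,18.6,0,0,0,20.5],[-17.5,20.3,0,0,0,21.8]]])

```text
clock: 8.93
tool_pos: [0.4675, -0.3141, 0.1346]
orientation: [-180.0, 0.1, -1.2]
force: [1.0, -0.4, -0.9]
opening: 0.0198
gripper_force: 30.0
```

>>> send_rows(plan=[[[-0.5,0.5,0,0,0,0],[-0.5,0.5,0,0,0,0],[-0.5,0.5,0,0,0,0],[-0.5,0.5,0,0,0,0]]])

```text
clock: 9.27
tool_pos: [0.4647, -0.3162, 0.1351]
orientation: [-180.0, 0.0, -1.0]
force: [0.4, 0.7, -0.7]
opening: 0.0196
gripper_force: 30.0
```

```bash
python3 -c "
from h import *
snap('wrist','g1')
to(.467,-.322,.0215,-1)"
```

```text
9.32 at [ 0.465  -0.316   0.1353] [-1.7999e+02  1.0000e-02 -9.3000e-01] shift cm [ 0.21  0.6  11.38] turn [-0.01  0.01  0.07] open 0.0191 f [ 0.1  0.4 -0.5] g 29.995686672627926
```

View pics/g1.png

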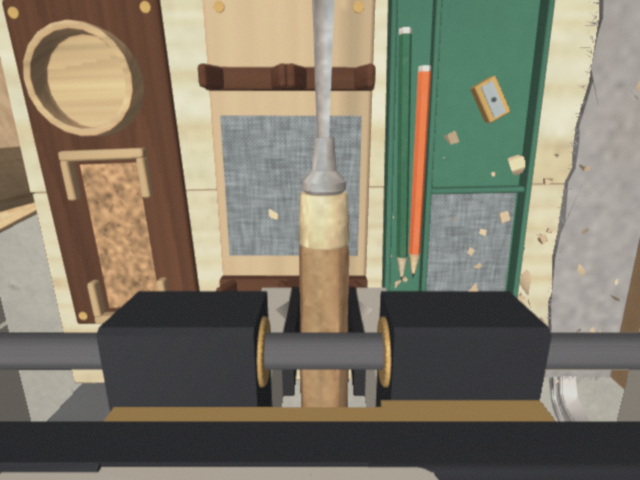

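g1 shows the gouge held straight, with its blade at u≈323 over the far rail (centre 287, right end 374). The 6 mm shift puts it at the notch centre, about 331.

>>> send_rows(plan=[[[0.1,0.3,2,0,0,0],[0.2,0.6,4.5,0,0,0],[0.2,0.6,6.5,0,0,0],[0.2,0.6,8,0,0,0],[0.2,0.6,9,0,0,0],[0.2,0.6,9.8,0,0,0],[0.2,0.6,10.4,0,0,0],[0.2,0.6,10.8,0,0,0]]])

```text
clock: 9.98
tool_pos: [0.4671, -0.3225, 0.0272]
orientation: [180.0, -0.0, -0.9]
force: [-0.4, -0.5, -0.7]
opening: 0.0195
gripper_force: 30.0
```

>>> send_rows(plan=[[[0,0,0.2,0,0,0],[0,0,0.3,0,0,0],[0,0,0.4,0,0,0],[0,0,0.5,0,0,0],[0,0,0.5,0,0,0],[0,0,0.5,0,0,0]]])

```text
clock: 10.48
tool_pos: [0.4671, -0.323, 0.0229]
orientation: [180.0, -0.1, -1.0]
force: [0.7, -0.0, 0.5]
opening: 0.0191
gripper_force: 30.0
```

```bash
python3 -c "
from h import *
snap('wrist','g2')
to(.467,-.322,.0215,-1)"
```

```text
10.53 at [ 0.4671 -0.323   0.0228] [ 1.7998e+02 -5.0000e-02 -9.9000e-01] shift cm [-0.01 -0.1   0.13] turn [ 0.02 -0.05  0.01] open 0.0192 f [-0.4  0.3  1.6] g 29.997948333621025
```

>>> send_rows(plan=[[[0,0,0.1,0,0,0],[0,0,0.1,0,0,0],[0,0,0.15,0,0,0],[0,0,0.2,0,0,0],[0,0,0.2,0,0,0],[0,0,0.2,0,0,0]]])

```text
clock: 11.03
tool_pos: [0.4674, -0.3231, 0.0212]
orientation: [180.0, -0.1, -1.0]
force: [0.4, 0.7, 8.0]
opening: 0.0194
gripper_force: 30.0
```

```bash
python3 -c "
from h import *
to(.467,-.322,.0215,-1)"
```

```text
11.03 at [ 0.4674 -0.3231  0.0212] [ 1.7996e+02 -7.0000e-02 -9.6000e-01] shift cm [-0.05 -0.11 -0.03] turn [ 0.04 -0.07  0.04] open 0.0194 f [0.4 0.7 8. ] g 29.99738758429885
```

>>> send_rows(plan=[[[0,0,0,0,0,0],[0,0,0,0,0,0],[0,0,0,0,0,0],[0,0,0,0,0,0]]], fingers=0.34)

```text
clock: 11.37
tool_pos: [0.4662, -0.3227, 0.02]
orientation: [-180.0, 0.1, -1.0]
force: [0.2, 0.6, -0.1]
opening: 0.0298
gripper_force: 0.0
```

>>> send_rows(plan=[[[0,0,-0.5,0,0,0],[0,0,-2,0,0,0],[0,0,-4,0,0,0],[0,0,-7,0,0,0],[0,0,-10,0,0,0],[0,0,-13,0,0,0],[0,0,-15,0,0,0],[0,0,-16,0,0,0]]])

```text
clock: 12.03
tool_pos: [0.4678, -0.3234, 0.1841]
orientation: [179.9, -0.2, -1.0]
force: [0.4, 0.3, -0.1]
opening: 0.0295
gripper_force: 0.0
```

```bash
python3 -c "
from h import *
snap('wrist','g3')
to(.5905,.2812,.16,26.5)"
```

```text
12.08 at [ 0.4681 -0.3236  0.1846] [179.88  -0.29  -0.97] shift cm [ 11.2  -60.68   2.39] turn [  0.19  -0.26 -27.47] open 0.0296 f [ 2.  -0.   1.4] g 0.0
```

View pics/g3.png

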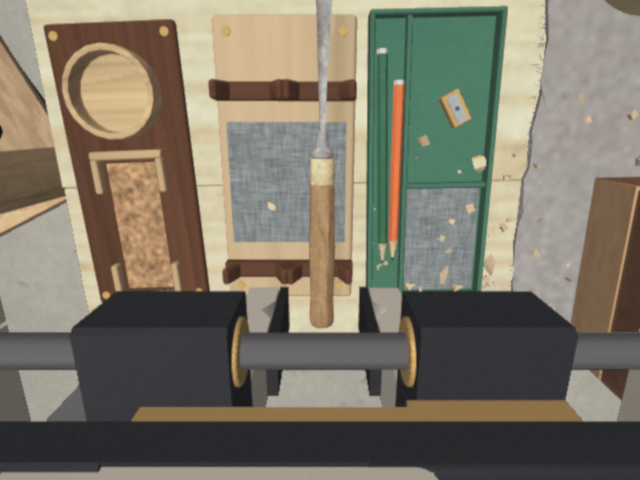

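g3 shows the gouge seated in the right bay: blade u≈323 over the far rail at v 90, handle across the near rail at v 272. Next is the veiner.

>>> send_rows(plan=[[[0.4,-2,0,0,0,0],[1,-5.4,0,0,0,0],[1.7,-9.2,0,0,0,0],[2.4,-13,0,0,0,0],[3.1,-16.8,0,0,0,0],[3.8,-20.6,0,0,0,0],[4.5,-24.4,0,0,0,0],[5.2,-28.2,0,0,0,0]]], fingers=0.8)

```text
clock: 12.75
tool_pos: [0.5229, -0.04, 0.1794]
orientation: [180.0, 0.1, -1.0]
force: [1.3, -0.1, -0.4]
opening: 0.0694
gripper_force: 0.0
```

>>> send_rows(plan=[[[0.7,-3.8,0,0,0,-4],[1.4,-7.6,0,0,0,-8],[2.1,-11.4,0,0,0,-12],[2.8,-15.2,0.5,0,0,-16],[3.5,-19,1,0,0,-20],[4.2,-22.8,1.5,0,0,-24],[4.9,-26.5,2,0,0,-26.5],[5.5,-29.5,2.3,0,0,-27.5]]])

```text
clock: 13.42
tool_pos: [0.583, 0.2545, 0.1553]
orientation: [180.0, 0.1, 26.7]
force: [0.6, -0.4, 0.0]
opening: 0.0703
gripper_force: 0.0
```

>>> send_rows(plan=[[[0,-2,0,0,0,0],[0,-2.5,0,0,0,0],[0,-2.5,0,0,0,0],[0,-2.5,0,0,0,0]]])

```text
clock: 13.75
tool_pos: [0.5719, 0.2741, 0.1565]
orientation: [180.0, 0.1, 26.5]
force: [0.5, -0.5, -0.8]
opening: 0.07
gripper_force: 0.0
```

```bash
python3 -c "
from h import *
to(.5905,.2812,.011,26.5)"
```

```text
13.75 at [0.5719 0.2741 0.1565] [1.7998e+02 1.0000e-01 2.6530e+01] shift cm [ 2.    0.19 14.55] turn [0.02 0.1  0.03] open 0.07 f [ 0.5 -0.5 -0.8] g 0.0
```

>>> send_rows(plan=[[[1,0.1,3,0,0,0],[2,0.2,6,0,0,0],[2,0.2,9,0,0,0],[2,0.2,11.5,0,0,0],[2,0.2,13.2,0,0,0],[2,0.2,14.1,0,0,0],[2,0.2,14.5,0,0,0],[2,0.2,14.5,0,0,0]]])

```text
clock: 14.42
tool_pos: [0.5914, 0.2808, 0.0121]
orientation: [180.0, 0.0, 26.5]
force: [0.0, -1.0, 0.8]
opening: 0.0703
gripper_force: 0.0
```

>>> send_rows(plan=[[[0,0,0,0,0,0],[0,0,0,0,0,0],[0,0,0,0,0,0],[0,0,0,0,0,0],[0,0,0,0,0,0],[0,0,0,0,0,0],[0,0,0,0,0,0],[0,0,0,0,0,0]]], fingers=0)

```text
clock: 15.08
tool_pos: [0.5913, 0.2818, 0.0125]
orientation: [-180.0, -0.0, 26.5]
force: [-0.3, 0.8, 0.2]
opening: 0.0221
gripper_force: 0.0
```

>>> send_rows(plan=[[[0,0,0,0,0,0],[0,0,0,0,0,0],[0,0,0,0,0,0]]])

```text
clock: 15.33
tool_pos: [0.5913, 0.2818, 0.0124]
orientation: [180.0, 0.0, 26.5]
force: [0.1, -0.3, 0.8]
opening: 0.0181
gripper_force: 30.0
```

```bash
python3 -c "
from h import *
to(.5905,.2812,.011,26.5)"
```

```text
15.33 at [0.5913 0.2818 0.0124] [180.     0.    26.51] shift cm [-0.1   0.02  0.14] turn [0.   0.   0.01] open 0.0181 f [ 0.1 -0.3  0.8] g 29.994774063234217
```

>>> send_rows(plan=[[[0,0,-0.5,0,0,0],[0,0,-1.5,0,0,0],[0,0,-3.5,0,0,0],[0,0,-6,0,0,0],[0,0,-8.5,0,0,0],[0,0,-11,0,0,0],[0,0,-12.5,0,0,0],[0,0,-13,0,0,0]]])

```text
clock: 16.0
tool_pos: [0.5927, 0.2826, 0.1468]
orientation: [-180.0, -0.3, 26.5]
force: [0.2, 0.7, -0.9]
opening: 0.0182
gripper_force: 30.0
```

```bash
python3 -c "
from h import *
to(.469,-.268,.142,-1)"
```

```text
16.0 at [0.5927 0.2826 0.1468] [-179.95   -0.32   26.53] shift cm [-35.67  43.74   0.24] turn [-0.12 -0.3  27.53] open 0.0182 f [ 0.2  0.7 -0.9] g 29.991424417239614
```

>>> send_rows(plan=[[[-0.9,1.1,0,0,0,0],[-2.8,3.4,0,0,0,0],[-5.1,6.2,0,0,0,0],[-7.4,9,0,0,0,0],[-9.7,11.9,0,0,0,0],[-12,14.7,0,0,0,0],[-14.3,17.5,0,0,0,0],[-16.6,20.4,0,0,0,0]]])

```text
clock: 16.67
tool_pos: [0.5321, 0.0231, 0.1416]
orientation: [-180.0, 0.1, 26.5]
force: [1.5, -1.0, -1.1]
opening: 0.0183
gripper_force: 30.0
```

>>> send_rows(plan=[[[-2.3,2.8,0,0,0,4],[-4.6,5.6,0,0,0,8],[-6.9,8.5,0,0,0,12],[-9.2,11.3,0,0,0,16],[-11.5,14.1,0,0,0,20],[-13.8,17,0,0,0,24],[-16,19.6,0,0,0,26.5],[-18,22,0,0,0,27.5]]])

```text
clock: 17.33
tool_pos: [0.469, -0.2539, 0.1417]
orientation: [-180.0, 0.1, -1.2]
force: [1.0, 0.5, -1.4]
opening: 0.0184
gripper_force: 30.0
```

>>> send_rows(plan=[[[0,1,0,0,0,0],[0,1,0,0,0,0],[0,1,0,0,0,0],[0,1,0,0,0,0]]])

```text
clock: 17.67
tool_pos: [0.4703, -0.2616, 0.1419]
orientation: [-180.0, 0.1, -1.0]
force: [-0.2, 0.2, -2.1]
opening: 0.0179
gripper_force: 30.0
```

```bash
python3 -c "
from h import *
snap('wrist','v1')
to(.469,-.268,.0225,-1)"
```

```text
17.72 at [ 0.4706 -0.2613  0.1421] [-1.7998e+02  3.0000e-02 -9.5000e-01] shift cm [-0.14  0.67 11.96] turn [-0.02  0.03  0.05] open 0.0183 f [ 0.3  0.6 -0.8] g 29.991757465177216
```

View pics/v1.png

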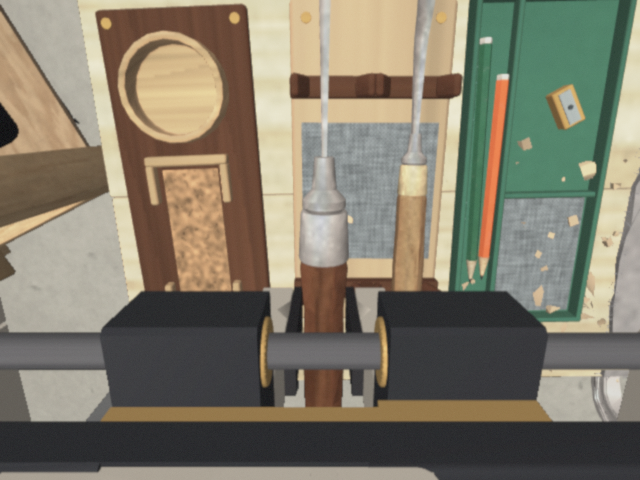

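v1 shows the veiner held straight at u≈325, with the left notch at about 333 and the gouge in the right bay at u 410. I'll shift and lower it.

>>> send_rows(plan=[[[0,0.3,2,0,0,0],[-0.1,0.6,4.5,0,0,0],[-0.1,0.6,7,0,0,0],[-0.1,0.6,8.6,0,0,0],[-0.1,0.6,9.8,0,0,0],[-0.1,0.6,10.6,0,0,0],[-0.1,0.6,11.2,0,0,0],[-0.1,0.6,11.5,0,0,0]]])

```text
clock: 18.38
tool_pos: [0.4698, -0.2675, 0.0269]
orientation: [-180.0, 0.0, -0.9]
force: [-0.1, -0.4, -1.7]
opening: 0.0182
gripper_force: 30.0
```

>>> send_rows(plan=[[[0,0,0.1,0,0,0],[0,0,0.2,0,0,0],[0,0,0.3,0,0,0],[0,0,0.4,0,0,0],[0,0,0.5,0,0,0],[0,0,0.5,0,0,0],[0,0,0.5,0,0,0]]])

```text
clock: 18.97
tool_pos: [0.4703, -0.2683, 0.023]
orientation: [180.0, -0.1, -1.0]
force: [0.2, 0.2, 2.8]
opening: 0.018
gripper_force: 30.0
```

```bash
python3 -c "
from h import *
to(.469,-.268,.0225,-1)"
```

```text
18.97 at [ 0.4703 -0.2683  0.023 ] [ 1.7998e+02 -7.0000e-02 -9.9000e-01] shift cm [-0.13 -0.02  0.05] turn [ 0.02 -0.07  0.01] open 0.018 f [0.2 0.2 2.8] g 29.990831015165895
```

>>> send_rows(plan=[[[0,0,0.1,0,0,0],[0,0,0.15,0,0,0],[0,0,0.15,0,0,0],[0,0,0.15,0,0,0]]])

```text
clock: 19.3
tool_pos: [0.4705, -0.2682, 0.0216]
orientation: [180.0, -0.1, -1.0]
force: [0.6, 1.6, 7.2]
opening: 0.0182
gripper_force: 30.0
```

>>> send_rows(plan=[[[0,0,0,0,0,0],[0,0,0,0,0,0],[0,0,0,0,0,0],[0,0,0,0,0,0]]], fingers=0.33)

```text
clock: 19.63
tool_pos: [0.4692, -0.268, 0.0205]
orientation: [-180.0, 0.0, -1.0]
force: [-0.4, 0.4, 0.2]
opening: 0.0288
gripper_force: 0.0
```

>>> send_rows(plan=[[[0,0,-0.5,0,0,0],[0,0,-2,0,0,0],[0,0,-4,0,0,0],[0,0,-7,0,0,0],[0,0,-10.5,0,0,0],[0,0,-14,0,0,0],[0,0,-18,0,0,0],[0,0,-22,0,0,0]]])

```text
clock: 20.3
tool_pos: [0.4688, -0.2679, 0.243]
orientation: [-180.0, 0.0, -1.0]
force: [1.8, 0.7, -0.5]
opening: 0.0289
gripper_force: 0.0
```

```bash
python3 -c "
from h import *
snap('wrist','v2')
to(.41,.12,.25,24)"
```

```text
20.35 at [ 0.4724 -0.2699  0.2521] [179.71  -0.61  -0.92] shift cm [ -6.87 -38.88  -0.06] turn [  0.42  -0.54 -24.92] open 0.0288 f [ 3.4 -2.  10.4] g 0.0
```

View pics/v2.png

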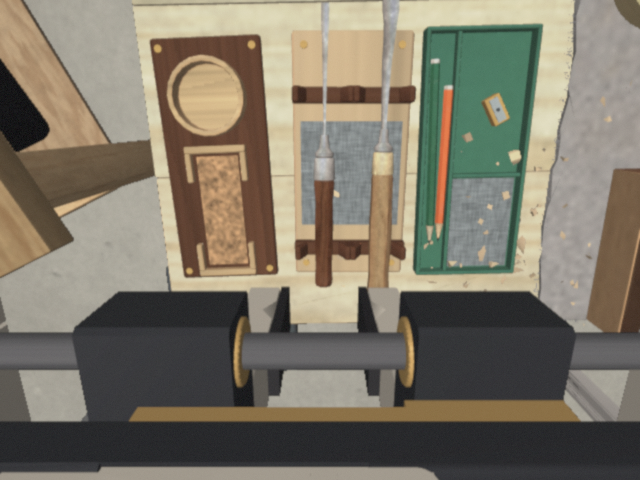

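v2 shows both tools lying in their bays (veiner u 324, gouge u 383), handles on the near rail. Now the stone area.

>>> send_rows(plan=[[[-0.4,-2.4,0,0,0,-3],[-1,-6.2,0,0,0,-6],[-1.7,-10,0,0,0,-9],[-2.4,-13.8,0,0,0,-12],[-3.1,-17.6,0,0,0,-15],[-3.8,-21.4,0,0,0,-18],[-4.5,-25.2,0,0,0,-21],[-5.2,-29,0,0,0,-25]]], fingers=0.8)

```text
clock: 21.02
tool_pos: [0.4218, 0.0242, 0.2414]
orientation: [-180.0, -0.1, 24.1]
force: [1.4, 0.2, 0.9]
opening: 0.0693
gripper_force: 0.0
```

>>> send_rows(plan=[[[2.2,-3,0,0,0,0],[3,-6,0,0,0,0],[3.2,-8.5,0,0,0,0],[3.2,-9.5,0,0,0,0],[3.2,-9.5,0,0,0,0],[3.2,-9.5,0,0,0,0]]])

```text
clock: 21.52
tool_pos: [0.413, 0.1226, 0.241]
orientation: [180.0, 0.0, 24.1]
force: [0.3, -0.5, 0.4]
opening: 0.0701
gripper_force: 0.0
```

Run:
```python
from h import *
w1,w3=load('w1'),snap('wrist','w3')
to(.41,.12,.25,24)
C={}
for n,s in (('w1',w1),('w3',w3)):
    H=hsv(s);h,sa,v=H[:,:,0],H[:,:,1],H[:,:,2]
    a=np.array([onz(s,u,vv,0) for vv in range(480) for u in range(640)]).reshape(480,640,3)
    def near(x,y,r): return ((a[:,:,0]-x)**2+(a[:,:,1]-y)**2<r*r)
    for k,m in {'stone':(sa<25)&(v>85)&(v<150)&near(.42,.218,.075),'eraser':(sa<40)&(v>160)&near(.368,.31,.05),'nozzle':((h<8)|(h>172))&(sa>150)&near(.43,.10,.12),'bottle':(h>19)&(h<30)&(v>165)&near(.42,.11,.09)}.items():
        c,r,ar=blob(s,m.astype(np.uint8),(0,640,0,290)); M=cv2.moments(c); C[n,k]=(M['m10']/M['m00'],M['m01']/M['m00'])
        print(n,k,np.round(r[0],1),np.round(r[1],1),round(r[2],1),ar,np.round(C[n,k],1))
        if k in('stone','eraser'):
            z=.012; q=np.array([onz(s,*p,z)[:2] for p in cv2.boxPoints(r)]); e=[q[1]-q[0],q[2]-q[1]]; L=[np.linalg.norm(x) for x in e]; d=e[int(np.argmax(L))]; print('   ctr',q.mean(0).round(4),'size',np.round(L,4),'yaw',np.degrees(np.arctan2(d[1],d[0])).round(1))
for k in ('stone','eraser','nozzle','bottle'): print(k,tri([(w1,*C['w1',k]),(w3,*C['w3',k])]).round(4))
```

```text
21.57 at [0.4132 0.1221 0.241 ] [180.     0.    24.04] shift cm [-0.37  0.06 -0.9 ] turn [0.   0.   0.04] open 0.0702 f [ 0.1  1.  -0.7] g 0.0
w1 stone [317.5 189.5] [91. 27.] 90.0 2321.5 [318.1 188.5]
   ctr [0.4194 0.2183] size [0.0279 0.0976] yaw -158.9
w1 eraser [220. 205.] [19.7 36.7] 63.4 657.0 [220.3 204.9]
   ctr [0.3677 0.3113] size [0.0406 0.0208] yaw -43.3
w1 nozzle [453. 215.] [24. 26.] 90.0 485.5 [453.1 214.9]
w1 bottle [443.  199.8] [19.3 36. ] 72.9 399.0 [442.7 199.2]
w3 stone [235.  154.5] [105.3  31.1] 89.4 3015.5 [235.5 153.5]
   ctr [0.4195 0.2179] size [0.0284 0.0981] yaw -158.3
w3 eraser [124.7 166.4] [23.3 41.4] 64.4 876.0 [124.9 166.1]
   ctr [0.3675 0.311 ] size [0.0414 0.0208] yaw -42.1
w3 nozzle [369.5 184.5] [27. 27.] 90.0 571.5 [369.5 184.3]
w3 bottle [363.2 167.6] [29.  42.2] 76.4 616.0 [362.9 166.6]
stone [0.4221 0.2186 0.0107]
eraser [0.3678 0.3111 0.0113]
nozzle [0.455  0.1031 0.0932]
bottle [0.4635 0.111  0.0736]
```

View pics/w3.png

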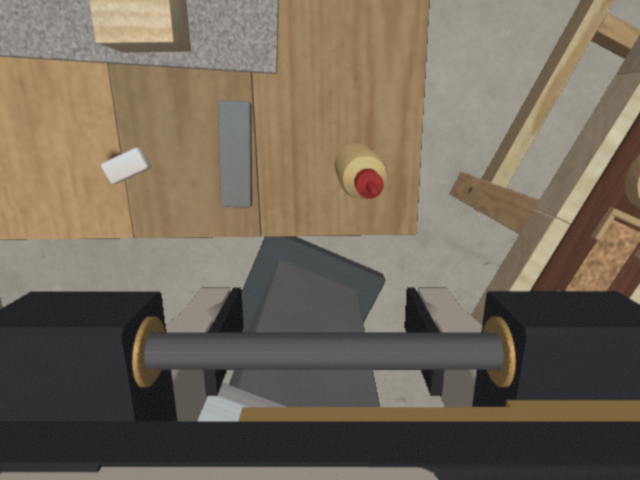

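w3 shows the stone (235,154), eraser (125,166) and bottle (360,170) with red nozzle (369,184). Heights triangulate properly: stone 10.7 mm, eraser 11.3 mm. Picking the stone next.

```bash
python3 -c "
from h import *
to(.420,.218,.004,21.4)"
```

```text
21.57 at [0.4132 0.1221 0.241 ] [180.     0.    24.04] shift cm [ 4.53 -8.48 23.7 ] turn [0.   0.   2.64] open 0.0702 f [ 0.1  1.  -0.7] g 0.0
```

>>> send_rows(plan=[[[1.3,-2.4,2,0,0,1],[2.6,-4.8,4,0,0,2],[3.9,-7.2,7,0,0,2.6],[4.5,-8.5,10,0,0,2.6],[4.5,-8.5,13,0,0,2.6],[4.5,-8.5,16,0,0,2.6],[4.5,-8.5,18,0,0,2.6],[4.5,-8.5,20,0,0,2.6]]])

```text
clock: 22.23
tool_pos: [0.42, 0.2169, 0.0394]
orientation: [180.0, 0.1, 21.3]
force: [0.4, 0.1, -0.3]
opening: 0.0699
gripper_force: 0.0
```

>>> send_rows(plan=[[[0,0,1.5,0,0,0],[0,0,2.6,0,0,0],[0,0,3.3,0,0,0],[0,0,3.6,0,0,0],[0,0,3.7,0,0,0],[0,0,3.7,0,0,0]]])

```text
clock: 22.73
tool_pos: [0.4202, 0.2183, 0.0042]
orientation: [-180.0, -0.0, 21.4]
force: [-0.4, 0.5, -0.2]
opening: 0.0704
gripper_force: 0.0
```

```bash
python3 -c "
from h import *
to(.420,.218,.004,21.4)"
```

```text
22.73 at [0.4202 0.2183 0.0042] [-1.7999e+02 -2.0000e-02  2.1370e+01] shift cm [-0.03  0.02  0.02] turn [-0.01 -0.02 -0.03] open 0.0704 f [-0.4  0.5 -0.2] g 0.0
```

>>> send_rows(plan=[[[0,0,0,0,0,0],[0,0,0,0,0,0],[0,0,0,0,0,0],[0,0,0,0,0,0],[0,0,0,0,0,0],[0,0,0,0,0,0],[0,0,0,0,0,0],[0,0,0,0,0,0]]], fingers=0)

```text
clock: 23.4
tool_pos: [0.4198, 0.2186, 0.004]
orientation: [-180.0, -0.0, 21.4]
force: [-1.0, -1.0, 1.4]
opening: 0.0298
gripper_force: 30.0
```

>>> send_rows(plan=[[[0,0,0,0,0,0],[0,0,0,0,0,0],[0,0,-0.5,0,0,0],[0,0,-2,0,0,0],[0,0,-4.5,0,0,0],[0,0,-7.5,0,0,0],[0,0,-10,0,0,0],[0,0,-11.5,0,0,0]]])

```text
clock: 24.07
tool_pos: [0.4205, 0.2191, 0.1219]
orientation: [-179.9, -0.2, 21.4]
force: [0.5, 0.1, -1.5]
opening: 0.0293
gripper_force: 30.0
```

>>> send_rows(plan=[[[0,0,-0.5,0,0,0],[0,0,-0.5,0,0,0]]])

```text
clock: 24.23
tool_pos: [0.4202, 0.219, 0.1252]
orientation: [-179.9, -0.1, 21.4]
force: [-0.2, 0.3, -1.6]
opening: 0.0295
gripper_force: 30.0
```

```bash
python3 -c "
from h import *
to(.461,-.1675,.124,1.5)"
```

```text
24.23 at [0.4202 0.219  0.1252] [-1.7992e+02 -1.4000e-01  2.1400e+01] shift cm [-10.31  37.48   0.04] turn [-0.11 -0.13 19.9 ] open 0.0295 f [-0.2  0.3 -1.6] g 29.99639868736267
```

>>> send_rows(plan=[[[-0.4,1.6,0,0,0,1],[-1.2,4.3,0,0,0,3],[-2.1,7.5,0,0,0,5],[-3,10.8,0,0,0,8],[-3.9,14,0,0,0,11],[-4.8,17.3,0,0,0,14],[-5.6,20.5,0,0,0,17],[-6.5,23.7,0,0,0,20]]])

```text
clock: 24.9
tool_pos: [0.4448, -0.0276, 0.1225]
orientation: [180.0, 0.1, 1.3]
force: [1.4, 0.3, -1.5]
opening: 0.0294
gripper_force: 30.0
```

Run:
```python
from h import *
to(.461,-.1675,.124,1.5)
for n,rois in (('b1',((180,245,90,222),(150,270,0,226))),('b2',((305,360,150,258),(275,388,40,268))),('v2',((192,252,140,280),(145,285,30,285)))):
    s=load(n); H=hsv(s);h,sa,v=H[:,:,0],H[:,:,1],H[:,:,2]
    c,r,a=blob(s,((h>5)&(h<18)&(sa>75)&(v>110)).astype(np.uint8),rois[0])
    q=np.array([onz(s,*p,.008)[:2] for p in cv2.boxPoints(r)]); print(n,'cork',np.round(r[0],1),np.round(r[1],1),'ctr',q.mean(0).round(4),[np.linalg.norm(q[1]-q[0]).round(4),np.linalg.norm(q[2]-q[1]).round(4)])
    c,r,a=blob(s,((v<105)&(sa>70)&((h<20)|(h>170))).astype(np.uint8),rois[1]); hl=cv2.approxPolyDP(cv2.convexHull(c),6,True)[:,0]
    print('   board',[(onz(s,*p,.008)[:2]).round(4).tolist() for p in hl.tolist()])
```

```text
24.9 at [ 0.4448 -0.0276  0.1225] [1.7997e+02 1.3000e-01 1.2600e+00] shift cm [ 1.31 14.02 -0.14] turn [ 0.03  0.13 -0.24] open 0.0294 f [ 1.4  0.3 -1.5] g 29.996275305747986
b1 cork [215.1 157. ] [109.7  42.3] ctr [ 0.4593 -0.1681] [np.float64(0.0432), np.float64(0.1129)]
   board [[0.6076, -0.2146], [0.3945, -0.2188], [0.3901, -0.1249], [0.6078, -0.1188]]
b2 cork [332.  205.1] [100.5  38.1] ctr [ 0.4594 -0.1681] [np.float64(0.04), np.float64(0.1113)]
   board [[0.6187, -0.2121], [0.3938, -0.2178], [0.3908, -0.1223], [0.6154, -0.1163]]
v2 cork [224.1 211.1] [118.1  55.1] ctr [ 0.4584 -0.1679] [np.float64(0.053), np.float64(0.121)]
   board [[0.6183, -0.2131], [0.396, -0.2189], [0.391, -0.1228], [0.616, -0.1173]]
```

>>> send_rows(plan=[[[0.4,3.2,0,0,0,0],[0.7,6.4,0,0,0,0],[1.1,9.6,0,0,0,0],[1.4,12.2,0,0,0,0],[1.4,13.8,0,0,0,0],[1.4,14.1,0,0,0,0],[1.4,14.1,0,0,0,0],[1.4,14.1,0,0,0,0]]])

```text
clock: 25.57
tool_pos: [0.4624, -0.1662, 0.1228]
orientation: [-180.0, 0.1, 1.4]
force: [0.2, -0.6, -0.2]
opening: 0.0295
gripper_force: 30.0
```

```bash
python3 -c "
from h import *
to(.461,-.168,.013,1.5)"
```

```text
25.57 at [ 0.4624 -0.1662  0.1228] [-1.7999e+02  1.2000e-01  1.3600e+00] shift cm [-0.13  0.18 10.98] turn [-0.01  0.12 -0.14] open 0.0295 f [ 0.2 -0.6 -0.2] g 29.996511340141296
```

>>> send_rows(plan=[[[-0.1,0.2,2,0,0,0],[-0.1,0.2,4.5,0,0,0],[-0.1,0.2,7,0,0,0],[-0.1,0.2,8.5,0,0,0],[-0.1,0.2,9.6,0,0,0],[-0.1,0.2,10.3,0,0,0],[-0.1,0.2,10.7,0,0,0],[-0.1,0.2,10.8,0,0,0]]])

```text
clock: 26.23
tool_pos: [0.4622, -0.1678, 0.0155]
orientation: [-180.0, 0.0, 1.5]
force: [0.4, -0.1, -0.2]
opening: 0.0294
gripper_force: 30.0
```

>>> send_rows(plan=[[[0,0,0.1,0,0,0],[0,0,0.15,0,0,0],[0,0,0.2,0,0,0],[0,0,0.2,0,0,0],[0,0,0.2,0,0,0]]])

```text
clock: 26.65
tool_pos: [0.4625, -0.1685, 0.0143]
orientation: [-180.0, -0.0, 1.4]
force: [-1.2, -0.7, -0.8]
opening: 0.0293
gripper_force: 30.0
```

```bash
python3 -c "
from h import *
to(.461,-.168,.012,1.5)"
```

```text
26.65 at [ 0.4625 -0.1685  0.0143] [-1.8e+02 -4.0e-02  1.4e+00] shift cm [-0.15 -0.06  0.23] turn [-0.   -0.04 -0.1 ] open 0.0293 f [-1.2 -0.7 -0.8] g 29.996396899223328
```

>>> send_rows(plan=[[[0,0,0.1,0,0,0],[0,0,0.15,0,0,0],[0,0,0.2,0,0,0],[0,0,0.25,0,0,0],[0,0,0.25,0,0,0],[0,0,0.25,0,0,0]]])

```text
clock: 27.15
tool_pos: [0.4623, -0.1685, 0.012]
orientation: [180.0, -0.0, 1.4]
force: [-3.3, 1.4, 8.5]
opening: 0.0296
gripper_force: 30.0
```

>>> send_rows(plan=[[[0,0,0,0,0,0],[0,0,0,0,0,0],[0,0,0,0,0,0],[0,0,0,0,0,0]]], fingers=0.42)

```text
clock: 27.48
tool_pos: [0.4623, -0.1685, 0.0113]
orientation: [180.0, 0.0, 1.4]
force: [-0.0, 0.1, 0.5]
opening: 0.0365
gripper_force: 0.0
```

>>> send_rows(plan=[[[0,0,-0.5,0,0,0],[0,0,-2,0,0,0],[0,0,-4.5,0,0,0],[0,0,-7.5,0,0,0],[0,0,-11,0,0,0],[0,0,-15,0,0,0],[0,0,-19,0,0,0],[0,0,-22,0,0,0]]])

```text
clock: 28.15
tool_pos: [0.4626, -0.1687, 0.2355]
orientation: [180.0, -0.2, 1.4]
force: [0.6, 0.1, -0.8]
opening: 0.0366
gripper_force: 0.0
```

Run:
```python
from h import *
s=snap('wrist','s1')
H=hsv(s);h,sa,v=H[:,:,0],H[:,:,1],H[:,:,2]
a=np.array([onz(s,u,vv,.02) for vv in range(480) for u in range(640)]).reshape(480,640,3)
m=(sa<40)&(v>70)&(v<150)&((a[:,:,0]-.461)**2+(a[:,:,1]+.168)**2<.065**2)
c,r,ar=blob(s,m.astype(np.uint8),(0,640,0,290)); q=np.array([onz(s,*p,.02)[:2] for p in cv2.boxPoints(r)]); print('stone',np.round(r[0],1),np.round(r[1],1),r[2],'ctr',q.mean(0).round(4),ar)
to(.454,.104,.20,10)
w1,w3=load('w1'),load('w3'); t=load('top0')
for n,w in (('w1',w1),('w3',w3),('top0',t)):
    H=hsv(w);h,sa,v=H[:,:,0],H[:,:,1],H[:,:,2]; a=np.array([onz(w,u,vv,.1) for vv in range(480) for u in range(640)]).reshape(480,640,3)
    m=((h<8)|(h>172))&(sa>120)&((a[:,:,0]-.454)**2+(a[:,:,1]-.104)**2<.06**2)
    c,r,ar=blob(w,m.astype(np.uint8),(0,640,0,290)); print(n,r[0],onz(w,*r[0],.095).round(4),onz(w,*r[0],.105).round(4))
```

```text
stone [324.  205.5] [101.  30.] 90.0 ctr [ 0.4618 -0.1693] 2956.0
28.2 at [ 0.4653 -0.1694  0.2409] [179.85  -0.63   1.48] shift cm [ -0.47 -27.37   4.01] turn [ 0.19 -0.61 -8.52] open 0.037 f [ 3.4 -0.9  7.7] g 0.0
w1 (453.0, 214.5) [0.4554 0.1041 0.095 ] [0.4563 0.1079 0.105 ]
w3 (369.2500305175781, 184.25001525878906) [0.4551 0.1036 0.095 ] [0.456  0.1052 0.105 ]
top0 (335.75, 263.25) [0.4528 0.0994 0.095 ] [0.4511 0.0997 0.105 ]
```

>>> send_rows(plan=[[[0,-2,0,0,0,0],[0,-6,0,0,0,0],[0,-10,0.5,0,0,0],[0,-14,1,0,0,0],[0,-18,1.5,0,0,0],[-0.1,-22,2,0,0,0],[-0.1,-25.5,2.5,0,0,0],[-0.1,-27.2,3,0,0,0]]], fingers=1)

```text
clock: 28.87
tool_pos: [0.4544, 0.1066, 0.2016]
orientation: [-180.0, -0.0, 1.5]
force: [0.5, -0.3, 0.3]
opening: 0.0842
gripper_force: 0.0
```

>>> send_rows(plan=[[[0,0,1,0,0,0],[0,0,1.5,0,0,0],[0,0,1.5,0,0,0],[0,0,1.5,0,0,0]]])

```text
clock: 29.2
tool_pos: [0.4544, 0.1025, 0.1863]
orientation: [180.0, 0.0, 1.4]
force: [-0.4, -0.2, 0.1]
opening: 0.0874
gripper_force: 0.0
```

```bash
python3 -c "
from h import *
to(.4545,.1035,.055,1.4)"
```

```text
29.2 at [0.4544 0.1025 0.1863] [1.7996e+02 4.0000e-02 1.3600e+00] shift cm [ 0.02 -0.11 13.13] turn [ 0.04  0.04 -0.04] open 0.0874 f [-0.4 -0.2  0.1] g 0.0
```

>>> send_rows(plan=[[[0,0,2,0,0,0],[0,0,4.5,0,0,0],[0,0,7,0,0,0],[0,0,9,0,0,0],[0,0,11,0,0,0],[0,0,12.5,0,0,0],[0,0,13.1,0,0,0],[0,0,13.1,0,0,0]]])

```text
clock: 29.87
tool_pos: [0.4542, 0.1022, 0.0546]
orientation: [179.9, 0.1, 1.3]
force: [-0.0, -0.3, -0.3]
opening: 0.088
gripper_force: 0.0
```

Run:
```python
from h import *
to(.4545,.1035,.055,1.4)
s=snap('wrist','o1')
H=hsv(s);h,sa,v=H[:,:,0],H[:,:,1],H[:,:,2]
m=((h<8)|(h>172))&(sa>120)
c,r,ar=blob(s,m.astype(np.uint8),(200,450,150,480)); print(r,ar)
for z in (.09,.1,.11): print(onz(s,*r[0],z).round(4))
```

```text
29.87 at [0.4542 0.1022 0.0546] [1.7992e+02 1.0000e-01 1.3200e+00] shift cm [ 0.03 -0.13 -0.04] turn [ 0.08  0.1  -0.08] open 0.088 f [-0.  -0.3 -0.3] g 0.0
((319.5, 389.0), (36.0, 55.0), 90.0) 1020.5
[0.438  0.1032 0.09  ]
[0.4455 0.1032 0.1   ]
[0.453  0.1033 0.11  ]
```

>>> send_rows(plan=[[[0,-0.1,0,0,0,0],[0,-0.1,0,0,0,0],[0,-0.1,0,0,0,0],[0,-0.1,0,0,0,0],[0,-0.1,0,0,0,0],[0,-0.1,0,0,0,0],[0,-0.1,0,0,0,0],[0,-0.1,0,0,0,0]]], fingers=0)

```text
clock: 30.58
tool_pos: [0.4547, 0.1045, 0.0555]
orientation: [-180.0, -0.0, 1.4]
force: [-0.2, 0.8, 0.6]
opening: 0.04
gripper_force: 11.4
```

>>> send_rows(plan=[[[0,0,0,0,0,0],[0,0,0,0,0,0],[0,0,0,0,0,0]]])

```text
clock: 30.83
tool_pos: [0.4548, 0.1046, 0.0555]
orientation: [-180.0, -0.0, 1.4]
force: [0.6, 1.2, 0.9]
opening: 0.0393
gripper_force: 29.9
```

>>> send_rows(plan=[[[0,0,-0.3,0,0,0],[0,0,-0.9,0,0,0],[0,0,-1.8,0,0,0],[0,0,-3,0,0,0],[0,0,-4.2,0,0,0],[0,0,-5.2,0,0,0],[0,0,-5.8,0,0,0],[0,0,-6,0,0,0]]])

```text
clock: 31.5
tool_pos: [0.4551, 0.1047, 0.117]
orientation: [-179.9, -0.1, 1.4]
force: [-0.5, -0.0, -0.9]
opening: 0.0392
gripper_force: 29.9
```

Run:
```python
from h import *
to(.569,-.1655,.116,1.4)
s=snap('wrist','o2')
H=hsv(s);h,sa,v=H[:,:,0],H[:,:,1],H[:,:,2]
m=((h<8)|(h>172))&(sa>120)
c,r,ar=blob(s,m.astype(np.uint8),(200,450,150,480)); print(r,ar)
for n in ('b1','b2','v2','s1'):
    w=load(n);H=hsv(w);h,sa,v=H[:,:,0],H[:,:,1],H[:,:,2];a=np.array([onz(w,u,vv,.026) for vv in range(480) for u in range(640)]).reshape(480,640,3)
    m=((v>125)&(h>12)&(h<30)&(sa>40)&((a[:,:,0]-.5685)**2+(a[:,:,1]+.165)**2<.042**2)).astype(np.uint8)
    c,r,ar=blob(w,m,(0,640,0,290)); e=cv2.fitEllipse(cv2.convexHull(c)); print(n,np.round(e[0],1),np.round(e[1],1),onz(w,*e[0],.02).round(4))
```

```text
31.5 at [0.4551 0.1047 0.117 ] [-1.7993e+02 -1.1000e-01  1.4100e+00] shift cm [10.72 27.29  0.09] turn [-0.07 -0.11  0.01] open 0.0392 f [-0.5 -0.  -0.9] g 29.855273980210768
((335.0, 388.5), (35.0, 52.0), 90.0) 926.5
b1 [198.5  41.6] [70.7 80.4] [ 0.5697 -0.164   0.02  ]
b2 [331.2 100.1] [69.2 73.6] [ 0.5688 -0.1658  0.02  ]
v2 [205.7  95.9] [75.6 83.5] [ 0.5691 -0.164   0.02  ]
s1 [322.7  86.5] [78.9 84.5] [ 0.5692 -0.1655  0.02  ]
```

Run:
```python
from h import *
s=load('o2'); H=hsv(s);h,sa,v=H[:,:,0],H[:,:,1],H[:,:,2]
red=((h<8)|(h>172))&(sa>120); yel=(h>17)&(h<32)&(sa>60)&(v>110)
for row in range(290,430,10):
    f=lambda m:(lambda u:(u.min(),u.max(),len(u)) if len(u) else None)(np.where(m[row,220:430])[0]+220)
    print(row,'red',f(red),'yel',f(yel))
for n in ('scene','top'):
    w=snap(n,n+'_o2'); H=hsv(w);h,sa,v=H[:,:,0],H[:,:,1],H[:,:,2]
    p=proj(w,[.455,.1045,.06]); q=proj(w,[.455,.1045,.13]); print(n,'expected axis',p.round(1),q.round(1))
    u,vv=int(p[0]),int(p[1]); roi=(u-25,u+25,vv-45,vv+35)
    for k,m in (('red',((h<8)|(h>172))&(sa>120)),('yel',(h>17)&(h<32)&(sa>60)&(v>150))):
        try:
            c,r,a=blob(w,m.astype(np.uint8),roi); print(k,np.round(r[0],1),np.round(r[1],1),round(r[2],1),a,'bbox',c.min(0),c.max(0))
        except ValueError: print(k,'none')
```

```text
290 red None yel (np.int64(233), np.int64(416), 95)
300 red None yel (np.int64(276), np.int64(370), 95)
310 red (np.int64(333), np.int64(333), 1) yel (np.int64(277), np.int64(372), 78)
320 red (np.int64(310), np.int64(353), 44) yel (np.int64(279), np.int64(429), 49)
330 red (np.int64(304), np.int64(358), 55) yel (np.int64(282), np.int64(429), 31)
340 red None yel None
350 red None yel None
360 red None yel None
370 red (np.int64(308), np.int64(361), 54) yel None
380 red (np.int64(318), np.int64(351), 34) yel None
390 red (np.int64(332), np.int64(353), 22) yel None
400 red (np.int64(336), np.int64(351), 16) yel None
410 red None yel (np.int64(220), np.int64(429), 210)
420 red None yel (np.int64(220), np.int64(429), 207)
scene expected axis [352.4 250.4] [353.5 234. ]
red [357.  229.5] [5. 4.] 90.0 15.0 bbox [355 227] [359 232]
yel [369.5 249.7] [27.   7.6] 53.1 96.0 bbox [360 240] [377 261]
top expected axis [333.6 264.6] [334.3 260.2]
red none
yel none
```

Run:
```python
from h import *
for n in ('o1','o2'):
    s=load(n); H=hsv(s);h,sa,v=H[:,:,0],H[:,:,1],H[:,:,2]
    red=((h<8)|(h>172))&(sa>120); yel=(h>17)&(h<32)&(sa>60)&(v>110)
    print(n)
    for row in list(range(240,336,8))+[370,380,385,390,395,400,404]:
        f=lambda m:(lambda u:(int(u.min()),int(u.max()),(u.min()+u.max())/2) if len(u)>3 else None)(np.where(m[row,230:420])[0]+230)
        print(row,'red',f(red),'yel',f(yel),end=' | ')
    print()
w=load('scene0');H=hsv(w);h,sa,v=H[:,:,0],H[:,:,1],H[:,:,2]
for n in ('scene0','scene_o2'):
    w=load(n);H=hsv(w);h,sa,v=H[:,:,0],H[:,:,1],H[:,:,2]
    red=((h<10)|(h>170))&(sa>100); yel=(h>17)&(h<32)&(sa>60)&(v>140)
    for row in range(222,272,3):
        u=np.where(red[row,335:372])[0]+335; y=np.where(yel[row,335:372])[0]+335
        print(row,'r',u.tolist()[:1],u.tolist()[-1:],'y',y.tolist()[:1],y.tolist()[-1:],end=' | ')
    print()
```

```text
o1
240 red None yel (232, 371, np.float64(301.5)) | 248 red None yel (235, 374, np.float64(304.5)) | 256 red None yel (238, 366, np.float64(302.0)) | 264 red None yel (230, 367, np.float64(298.5)) | 272 red None yel (232, 381, np.float64(306.5)) | 280 red None yel (244, 387, np.float64(315.5)) | 288 red None yel (241, 395, np.float64(318.0)) | 296 red None yel (248, 387, np.float64(317.5)) | 304 red None yel (250, 396, np.float64(323.0)) | 312 red (312, 323, np.float64(317.5)) yel (238, 404, np.float64(321.0)) | 320 red (297, 338, np.float64(317.5)) yel (238, 384, np.float64(311.0)) | 328 red (291, 343, np.float64(317.0)) yel (251, 391, np.float64(321.0)) | 370 red (290, 347, np.float64(318.5)) yel None | 380 red (298, 337, np.float64(317.5)) yel (233, 275, np.float64(254.0)) | 385 red (310, 332, np.float64(321.0)) yel (230, 286, np.float64(258.0)) | 390 red (312, 332, np.float64(322.0)) yel (233, 273, np.float64(253.0)) | 395 red (313, 333, np.float64(323.0)) yel (231, 260, np.float64(245.5)) | 400 red (314, 332, np.float64(323.0)) yel (233, 243, np.float64(238.0)) | 404 red (316, 3
[... 1297 characters left out ...]
71] | 249 r [] [] y [336] [371] | 252 r [] [] y [336] [371] | 255 r [] [] y [337] [371] | 258 r [] [] y [337] [371] | 261 r [] [] y [335] [362] | 264 r [] [] y [336] [365] | 267 r [] [] y [336] [370] | 270 r [] [] y [335] [368] | 
222 r [355] [356] y [] [] | 225 r [] [] y [] [] | 228 r [354] [358] y [] [] | 231 r [352] [356] y [] [] | 234 r [] [] y [350] [358] | 237 r [] [] y [351] [363] | 240 r [] [] y [337] [365] | 243 r [] [] y [335] [368] | 246 r [] [] y [336] [371] | 249 r [] [] y [335] [371] | 252 r [] [] y [337] [371] | 255 r [] [] y [337] [371] | 258 r [] [] y [335] [371] | 261 r [] [] y [335] [362] | 264 r [] [] y [335] [366] | 267 r [] [] y [335] [370] | 270 r [] [] y [335] [370] |
```

Run:
```python
from h import *
for n,z0,y in (('scene0',0,.1035),('scene_o2',.0615,.1040)):
    w=load(n);H=hsv(w);h,sa,v=H[:,:,0],H[:,:,1],H[:,:,2]
    print(n,'axis',[proj(w,[.453,y,z0+z]).round(1).tolist() for z in (0.02,.086,.118)])
    red=((h<10)|(h>170))&(sa>110)
    lo,hi=(236,252) if n=='scene0' else (218,238)
    for row in range(lo,hi): 
        u=np.where(red[row,345:366])[0]+345
        if len(u): print(row,u.min(),u.max(),end=' | ')
    print()
    for row in range(hi-4,hi+34,4): print(row,w['img'][row,340:372:2].sum(1).tolist())
```

```text
scene0 axis [[352.5, 259.6], [353.5, 244.7], [354.0, 237.2]]
237 353 353 | 238 353 354 | 239 352 354 | 240 350 354 | 241 350 355 | 242 350 356 | 243 350 355 | 244 350 355 | 245 350 355 | 246 350 354 | 247 353 353 | 
248 [428, 406, 362, 520, 546, 507, 420, 369, 377, 306, 314, 275, 503, 523, 476, 451]
252 [417, 432, 408, 387, 356, 397, 420, 362, 311, 358, 383, 322, 300, 382, 557, 506]
256 [380, 361, 382, 353, 333, 351, 349, 328, 252, 348, 359, 364, 381, 381, 351, 511]
260 [407, 397, 363, 345, 347, 346, 341, 302, 331, 410, 389, 367, 364, 335, 344, 362]
264 [398, 400, 351, 339, 345, 333, 320, 275, 378, 367, 369, 389, 420, 412, 389, 357]
268 [406, 412, 403, 389, 394, 394, 393, 400, 406, 398, 390, 397, 369, 355, 386, 396]
272 [406, 421, 416, 411, 412, 412, 393, 418, 410, 403, 413, 413, 399, 389, 400, 368]
276 [365, 385, 403, 398, 408, 408, 408, 390, 391, 409, 405, 411, 402, 390, 242, 217]
280 [389, 399, 402, 376, 368, 389, 390, 397, 402, 404, 420, 399, 249, 213, 208, 345]
284 [383, 411, 398, 390, 392, 418, 400, 375, 411, 404, 256, 223, 217, 147, 521, 504]
scene_o2 axis [[353.2, 245.8], [35
[... 290 characters left out ...]
 412, 440, 438, 442]
242 [361, 366, 315, 316, 271, 315, 322, 316, 281, 237, 494, 431, 383, 376, 456, 443]
246 [348, 331, 352, 328, 327, 315, 307, 298, 246, 274, 272, 435, 481, 442, 401, 435]
250 [389, 387, 359, 312, 309, 315, 306, 282, 252, 308, 270, 284, 307, 486, 449, 426]
254 [320, 343, 376, 374, 359, 346, 338, 344, 334, 345, 367, 351, 338, 290, 377, 482]
258 [372, 349, 341, 317, 313, 359, 366, 367, 374, 354, 327, 317, 292, 325, 351, 346]
262 [359, 353, 353, 359, 343, 361, 361, 336, 339, 366, 367, 366, 354, 339, 320, 310]
266 [379, 369, 360, 363, 366, 361, 375, 353, 365, 359, 341, 326, 334, 362, 362, 352]
270 [374, 383, 383, 376, 373, 390, 379, 395, 374, 378, 392, 362, 349, 360, 342, 338]
```

Run:
```python
from h import *
A=[];B=[]
for n in ('w1','w3'):
    s=load(n);H=hsv(s);h,sa,v=H[:,:,0],H[:,:,1],H[:,:,2];a=np.array([onz(s,u,vv,.05) for vv in range(480) for u in range(640)]).reshape(480,640,3)
    near=(a[:,:,0]-.454)**2+(a[:,:,1]-.104)**2<.07**2
    for k,m in (('yel',(h>=20)&(h<34)&(sa>60)&near),('red',((h<8)|(h>172))&(sa>120)&near)):
        c,r,ar=blob(s,m.astype(np.uint8),(0,640,0,290))
        o=s['pose'][:3,3]; az=np.array([np.arctan2(*(ray(s,*p)[1][[1,0]])) for p in c])
        az=np.where(az>0,az-2*np.pi,az); lo,hi=az.min(),az.max(); mid=(lo+hi)/2; hw=(hi-lo)/2
        d=np.hypot(*(np.array([.454,.104])-o[:2])); print(n,k,ar,'bbox',c.min(0),c.max(0),'radius est',(d*np.sin(hw)).round(4))
        nrm=np.array([-np.sin(mid),np.cos(mid)]); A.append(nrm);B.append(nrm@o[:2]); 
print('yel',np.linalg.solve([A[0],A[2]],[B[0],B[2]]).round(4),'red',np.linalg.solve([A[1],A[3]],[B[1],B[3]]).round(4))
```

```text
w1 yel 1431.0 bbox [407 174] [463 226] radius est 0.0203
w1 red 512.0 bbox [440 202] [466 227] radius est 0.0099
w3 yel 1220.0 bbox [337 145] [387 198] radius est 0.0211
w3 red 602.5 bbox [356 170] [383 199] radius est 0.0099
yel [0.4574 0.1057] red [0.4547 0.1027]
```

>>> send_rows(plan=[[[0.2,0.5,0,0,0,0],[0.7,1.8,0,0,0,0],[1.5,3.8,0,0,0,0],[2.4,6.2,0,0,0,0],[3.4,8.8,0,0,0,0],[4.4,11.4,0,0,0,0],[5.4,14,0,0,0,0],[6.4,16.6,0,0,0,0]]])

```text
clock: 32.32
tool_pos: [0.5226, -0.0617, 0.1146]
orientation: [180.0, 0.1, 1.4]
force: [1.2, 0.5, -1.7]
opening: 0.0391
gripper_force: 29.9
```

>>> send_rows(plan=[[[1,2.5,0,0,0,0],[1.9,4.9,0,0,0,0],[2.7,7,0,0,0,0],[3.4,8.8,0,0,0,0],[3.9,10,0,0,0,0],[4.2,10.6,0,0,0,0],[4.2,10.7,0,0,0,0],[4.2,10.7,0,0,0,0]]])

```text
clock: 32.98
tool_pos: [0.5668, -0.1658, 0.1149]
orientation: [-180.0, 0.1, 1.4]
force: [0.3, 0.2, -1.6]
opening: 0.0389
gripper_force: 29.9
```

Run:
```python
from h import *
to(.568,-.166,.066,1.4)
s=snap('wrist','o3')
# where cup ring is visible & bottle body: save collage for the last look
t=snap('top','top_o3'); c=snap('scene','scene_o3')
p=proj(c,[.568,-.166,.08]); print(p)
```

```text
32.98 at [ 0.5668 -0.1658  0.1149] [-1.7999e+02  6.0000e-02  1.3800e+00] shift cm [0.12 0.02 4.89] turn [-0.01  0.06 -0.02] open 0.0389 f [ 0.3  0.2 -1.6] g 29.855390766097116
[406.46135683 197.63869721]
```

>>> send_rows(plan=[[[0,0,0.5,0,0,0],[0,0,1.3,0,0,0],[0,0,2.2,0,0,0],[0,0,3,0,0,0],[0,0,3.6,0,0,0],[0,0,4.1,0,0,0],[0,0,4.4,0,0,0],[0,0,4.5,0,0,0]]])

```text
clock: 33.8
tool_pos: [0.567, -0.1659, 0.0696]
orientation: [180.0, 0.1, 1.4]
force: [-0.5, -0.2, -1.3]
opening: 0.0388
gripper_force: 29.9
```

>>> send_rows(plan=[[[0,0,0.1,0,0,0],[0,0,0.2,0,0,0],[0,0,0.3,0,0,0],[0,0,0.3,0,0,0],[0,0,0.3,0,0,0]]])

```text
clock: 34.22
tool_pos: [0.5673, -0.1659, 0.0676]
orientation: [180.0, -0.0, 1.4]
force: [0.2, -0.7, -1.4]
opening: 0.0393
gripper_force: 29.9
```

>>> send_rows(plan=[[[0,0,0.1,0,0,0],[0,0,0.15,0,0,0],[0,0,0.2,0,0,0],[0,0,0.2,0,0,0],[0,0,0.2,0,0,0]]])

```text
clock: 34.63
tool_pos: [0.5674, -0.1659, 0.0655]
orientation: [180.0, -0.0, 1.4]
force: [0.3, -0.5, -0.7]
opening: 0.039
gripper_force: 29.9
```

>>> send_rows(plan=[[[0,0,0.05,0,0,0],[0,0,0.1,0,0,0],[0,0,0.1,0,0,0],[0,0,0.1,0,0,0]]])

```text
clock: 34.97
tool_pos: [0.5679, -0.1659, 0.0654]
orientation: [180.0, -0.1, 1.4]
force: [-1.6, 0.7, 7.3]
opening: 0.0391
gripper_force: 30.1
```

>>> send_rows(plan=[[[0,0,0.05,0,0,0],[0,0,0.1,0,0,0],[0,0,0.1,0,0,0],[0,0,0.1,0,0,0]]])

```text
clock: 35.3
tool_pos: [0.5684, -0.166, 0.0654]
orientation: [180.0, -0.2, 1.5]
force: [-3.4, 2.5, 13.0]
opening: 0.039
gripper_force: 30.3
```

>>> send_rows(plan=[[[0,0,-0.1,0,0,0],[0,0,-0.1,0,0,0],[0,0,-0.1,0,0,0],[0,0,-0.1,0,0,0]]])

```text
clock: 35.63
tool_pos: [0.568, -0.1659, 0.0654]
orientation: [180.0, -0.1, 1.4]
force: [-1.3, 0.9, 9.3]
opening: 0.0391
gripper_force: 30.1
```

>>> send_rows(plan=[[[0,0,0,0,0,0],[0,0,0,0,0,0],[0,0,0,0,0,0],[0,0,0,0,0,0],[0,0,0,0,0,0],[0,0,0,0,0,0]]], fingers=0.9)

```text
clock: 36.13
tool_pos: [0.5671, -0.1659, 0.0642]
orientation: [180.0, 0.0, 1.4]
force: [-0.3, -0.7, -0.2]
opening: 0.0732
gripper_force: 0.0
```

>>> send_rows(plan=[[[0,0,-0.5,0,0,0],[0,0,-2,0,0,0],[0,0,-4,0,0,0],[0,0,-7,0,0,0],[0,0,-10,0,0,0],[0,0,-13,0,0,0],[0,0,-15.5,0,0,0],[0,0,-16,0,0,0]]])

```text
clock: 36.8
tool_pos: [0.5694, -0.1664, 0.2301]
orientation: [179.9, -0.4, 1.4]
force: [0.4, 0.8, 0.0]
opening: 0.0786
gripper_force: 0.0
```

Run:
```python
from h import *
to(.3677,.3111,.16,-42.7)
```

```text
36.8 at [ 0.5694 -0.1664  0.2301] [179.92  -0.43   1.45] shift cm [-19.01 -48.25   6.8 ] turn [-0.09 -0.44 44.15] open 0.0786 f [0.4 0.8 0. ] g 0.0
```

>>> send_rows(plan=[[[-0.5,-1.5,0,0,0,0],[-1.6,-4.5,0,0,0,0],[-2.9,-8,0,0,0,0],[-4.2,-11.5,0,0,0,0],[-5.5,-15,0,0,0,0],[-6.8,-18.5,0,0,0,0],[-8.1,-22,0,0,0,0],[-9.4,-25.5,0,0,0,0]]])

```text
clock: 37.47
tool_pos: [0.466, 0.088, 0.2247]
orientation: [-180.0, -0.0, 1.4]
force: [1.3, 1.3, 0.3]
opening: 0.079
gripper_force: 0.0
```

>>> send_rows(plan=[[[-1.4,-3.5,0,0,0,7],[-2.8,-7,0,0,0,14],[-4.3,-10.5,0,0,0,21],[-5.8,-14,1,0,0,28],[-7.3,-17.3,2,0,0,35],[-8.6,-20.3,3,0,0,41],[-9.4,-22.2,4,0,0,44],[-9.4,-22.5,5,0,0,44]]])

```text
clock: 38.13
tool_pos: [0.3659, 0.3129, 0.1739]
orientation: [-179.9, 0.0, -43.0]
force: [0.7, -0.5, 0.9]
opening: 0.0788
gripper_force: 0.0
```

>>> send_rows(plan=[[[0,0,0,0,0,0],[0,0,0,0,0,0],[0,0,0,0,0,0]]])

```text
clock: 38.38
tool_pos: [0.3679, 0.3088, 0.1749]
orientation: [-180.0, -0.0, -42.5]
force: [-0.4, -0.2, 0.1]
opening: 0.079
gripper_force: 0.0
```

Run:
```python
from h import *
to(.3677,.3111,.004,-42.7)
```

```text
38.38 at [0.3679 0.3088 0.1749] [-1.7999e+02 -1.0000e-02 -4.2540e+01] shift cm [-0.18 -0.16 17.09] turn [-0.01 -0.01  0.16] open 0.079 f [-0.4 -0.2  0.1] g 0.0
```

>>> send_rows(plan=[[[-0.2,-0.2,3,0,0,0],[-0.2,-0.2,6.5,0,0,0],[-0.2,-0.2,10,0,0,0],[-0.2,-0.2,13,0,0,0],[-0.2,-0.2,15.2,0,0,0],[-0.2,-0.2,16.4,0,0,0],[-0.2,-0.2,16.9,0,0,0],[-0.2,-0.2,17,0,0,0]]])

```text
clock: 39.05
tool_pos: [0.368, 0.3114, 0.0042]
orientation: [180.0, -0.0, -42.6]
force: [-0.3, 0.2, 0.7]
opening: 0.0786
gripper_force: 0.0
```

>>> send_rows(plan=[[[0,0,0,0,0,0],[0,0,0,0,0,0],[0,0,0,0,0,0],[0,0,0,0,0,0],[0,0,0,0,0,0],[0,0,0,0,0,0],[0,0,0,0,0,0],[0,0,0,0,0,0]]], fingers=0)

```text
clock: 39.72
tool_pos: [0.3674, 0.3122, 0.0045]
orientation: [-180.0, 0.0, -42.6]
force: [-0.1, -0.3, -0.0]
opening: 0.0312
gripper_force: 0.0
```

>>> send_rows(plan=[[[0,0,0,0,0,0],[0,0,0,0,0,0],[0,0,0,0,0,0],[0,0,0,0,0,0]]])

```text
clock: 40.05
tool_pos: [0.3674, 0.3122, 0.0044]
orientation: [180.0, 0.0, -42.6]
force: [-0.7, 0.4, 0.7]
opening: 0.0212
gripper_force: 30.0
```

>>> send_rows(plan=[[[0,0,-0.5,0,0,0],[0,0,-2,0,0,0],[0,0,-4,0,0,0],[0,0,-6.5,0,0,0],[0,0,-9,0,0,0],[0,0,-11,0,0,0],[0,0,-12,0,0,0],[0,0,-12,0,0,0]]])

```text
clock: 40.72
tool_pos: [0.3683, 0.3135, 0.1273]
orientation: [-179.7, 0.1, -42.6]
force: [0.4, 1.1, -0.3]
opening: 0.0213
gripper_force: 30.0
```

Run:
```python
from h import *
to(.446,-.427,.15,-90)
```

```text
40.72 at [0.3683 0.3135 0.1273] [-1.7972e+02  5.0000e-02 -4.2570e+01] shift cm [55.81 49.26 -2.56] turn [-0.25  0.16 47.43] open 0.0213 f [ 0.4  1.1 -0.3] g 30.000139474868774
```

>>> send_rows(plan=[[[1.4,0.8,-0.4,0,0,0],[4,2.4,-0.9,0,0,0],[7.2,4.3,-1.4,0,0,0],[10.4,6.2,-1.9,0,0,0],[13.6,8.1,-2.4,0,0,0],[16.8,10,-2.9,0,0,0],[20,11.9,-3.4,0,0,0],[23.2,13.8,-3.9,0,0,0]]])

```text
clock: 41.38
tool_pos: [0.4445, 0.0517, 0.1631]
orientation: [180.0, 0.0, -42.6]
force: [0.4, 0.4, -1.0]
opening: 0.0219
gripper_force: 30.0
```

>>> send_rows(plan=[[[3.2,1.9,-0.4,0,0,0],[6.2,3.8,-0.6,0,0,0],[8.6,6.2,-0.6,0,0,0],[11,8.9,-0.6,0,0,0],[13.2,11.7,-0.6,0,0,0],[15.4,14.4,-0.6,0,0,0],[17.6,17.1,-0.6,0,0,0],[19.8,19.8,-0.6,0,0,0]]])

```text
clock: 42.05
tool_pos: [0.4556, -0.2279, 0.1686]
orientation: [180.0, 0.1, -42.6]
force: [1.1, 1.3, -0.8]
opening: 0.0213
gripper_force: 30.0
```

>>> send_rows(plan=[[[2,2.6,0,0,0,7],[4,5.2,0,0,0,14],[6,7.8,0,0,0,21],[8,10.2,0,0,0,28],[10,12.6,0,0,0,35],[11.5,14.5,0,0,0,41],[12.6,15.4,0,0,0,46],[12.6,15.4,0,0,0,47.4]]])

```text
clock: 42.72
tool_pos: [0.4443, -0.4272, 0.1676]
orientation: [179.9, 0.0, -90.4]
force: [0.4, 0.2, 0.1]
opening: 0.022
gripper_force: 30.0
```

>>> send_rows(plan=[[[0,0,0,0,0,0],[0,0,0,0,0,0],[0,0,0,0,0,0]]])

```text
clock: 42.97
tool_pos: [0.445, -0.424, 0.1691]
orientation: [180.0, 0.0, -89.9]
force: [0.6, 0.4, -0.5]
opening: 0.0219
gripper_force: 30.0
```

Run:
```python
from h import *
to(.446,-.427,.012,-90)
```

```text
42.97 at [ 0.445  -0.424   0.1691] [ 1.7997e+02  3.0000e-02 -8.9860e+01] shift cm [ 0.31 -0.11 15.71] turn [0.03 0.03 0.14] open 0.0219 f [ 0.6  0.4 -0.5] g 29.999954402446747
```

>>> send_rows(plan=[[[0.3,0,2.5,0,0,0],[0.3,0,6,0,0,0],[0.3,0,9,0,0,0],[0.3,0,11.5,0,0,0],[0.3,0,13.5,0,0,0],[0.3,0,14.6,0,0,0],[0.3,0,15.2,0,0,0],[0.3,0,15.4,0,0,0]]])

```text
clock: 43.63
tool_pos: [0.4452, -0.4273, 0.015]
orientation: [180.0, 0.0, -89.9]
force: [-0.4, -0.3, 0.8]
opening: 0.0215
gripper_force: 30.0
```

>>> send_rows(plan=[[[0,0,0.1,0,0,0],[0,0,0.2,0,0,0],[0,0,0.3,0,0,0],[0,0,0.3,0,0,0],[0,0,0.3,0,0,0]]])

```text
clock: 44.05
tool_pos: [0.4454, -0.4281, 0.0131]
orientation: [-179.9, -0.0, -90.0]
force: [-0.2, -1.0, -0.0]
opening: 0.0217
gripper_force: 30.0
```

>>> send_rows(plan=[[[0,0,0.1,0,0,0],[0,0,0.2,0,0,0],[0,0,0.25,0,0,0],[0,0,0.25,0,0,0],[0,0,0.25,0,0,0]]])

```text
clock: 44.47
tool_pos: [0.4452, -0.428, 0.0104]
orientation: [-180.0, -0.0, -90.0]
force: [-1.0, 1.0, 6.1]
opening: 0.0217
gripper_force: 30.0
```

>>> send_rows(plan=[[[0,0,0,0,0,0],[0,0,0,0,0,0],[0,0,0,0,0,0],[0,0,0,0,0,0]]], fingers=0.34)

```text
clock: 44.8
tool_pos: [0.445, -0.4278, 0.0097]
orientation: [180.0, 0.0, -90.0]
force: [0.4, -1.1, -0.4]
opening: 0.0295
gripper_force: 0.0
```

>>> send_rows(plan=[[[0,0,-0.5,0,0,0],[0,0,-2,0,0,0],[0,0,-4.5,0,0,0],[0,0,-8,0,0,0],[0,0,-12,0,0,0],[0,0,-16,0,0,0],[0,0,-20,0,0,0],[0,0,-23,0,0,0]]])

```text
clock: 45.47
tool_pos: [0.4454, -0.4284, 0.2444]
orientation: [-179.8, -0.1, -90.0]
force: [1.8, -0.4, 0.4]
opening: 0.0297
gripper_force: 0.0
```

>>> send_rows(plan=[[[-2,0,-0.5,0,0,-7],[-4,0,-1,0,0,-14],[-6,0,-2,0,0,-21],[-8,0,-3,0,0,-28],[-10,0,-4,0,0,-35],[-12,0,-4.5,0,0,-42],[-13,0,-5,0,0,-49],[-14,0,-5,0,0,-55]]])

```text
clock: 46.13
tool_pos: [0.4453, -0.2871, 0.2917]
orientation: [-180.0, -0.1, -34.6]
force: [0.4, 0.4, -0.0]
opening: 0.0297
gripper_force: 0.0
```

>>> send_rows(plan=[[[0,0,0,0,0,-7],[0,0,0,0,0,-14],[0,0,0,0,0,-21],[0,0,0,0,0,-28],[0,0,0,0,0,-35],[0,0,0,0,0,-35],[0,0,0,0,0,-35]]])

```text
clock: 46.72
tool_pos: [0.445, -0.2878, 0.2902]
orientation: [180.0, -0.0, -0.2]
force: [0.5, -0.1, -0.1]
opening: 0.0297
gripper_force: 0.0
```

Run:
```python
from h import *
to(.445,-.28,.28,0)
s=snap('wrist','f1'); t=snap('top','ftop')
big=np.hstack([s['img'][:300,130:570],cv2.resize(t['img'][130:300,200:370],(300,300)) ])
cv2.imwrite('pics/final.png',big[:,:,::-1])
```

```text
46.72 at [ 0.445  -0.2878  0.2902] [ 1.8e+02 -1.0e-02 -2.2e-01] shift cm [-0.   -0.78  1.02] turn [ 0.   -0.01 -0.22] open 0.0297 f [ 0.5 -0.1 -0.1] g 0.0
```

View pics/final.png

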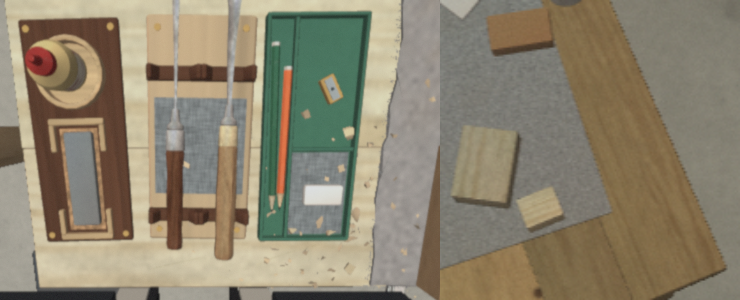

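The final picture shows everything home: bottle standing in its cup (ring at 67,72), stone in the cradle (81,180), veiner and gouge in their bays (175 and 227), and eraser in the pocket (323,195). The lime block is untouched at (540,208).

```bash
python3 -c "
from plant import ctrl
print(ctrl.close_job())"
```

```text
the job is handed in; nothing more can be done
None
```

The job is handed in at about 47 s: both tools, the slip stone, the oil bottle and the eraser are in their homes in the order asked, and the lime block is unmoved, though the bottle may have leaned a few degrees while carried before standing in its cup.

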